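Set the seed meter's gate with the gauge and load the catch tray

ROBOT

A 7-joint arm with a two-finger parallel gripper is mounted at the origin on the work surface. World frame = base frame: x ahead of the robot, y to its left, z up, the work surface at z = 0. Lengths are in m, angles in rad, forces in N, time in s.
With the tool pointing down it reaches from about 0.35 to 0.9 m from the base axis. Payload 8.1 kg.
Tool frame: the origin (TCP) lies midway between the tips of the shut fingers; the grasp point (between the pads) lies 19 mm behind it; x points along the fingers, y is the direction in which the jaws open and shut, and the axes are right-handed (so a half turn about x gives the same grasp; the last joint's range is limited). The gripper opens to 85 mm and grips with 20 to 120 N. Pads are 22 mm wide; open, the fingers measure 114 mm over their backs; the gripper's body (76 mm by 85 mm) begins 54 mm behind the grasp point. The pads swing forward as they close: fully open they stand 13 mm farther back than shut.
Start: joints at [1.129, 0.434, 0.025, 1.573, -0.012, 1.134, -0.075], TCP at [0.208, -0.589, 0.231] pointing down, gripper open.
Joint ranges: [-2.62, 2.62], [-0.44, 2.09], [-1.27, 1.32], [0.08, 2.57], [-1.32, 4.46], [0.12, 2], [-2.74, 2.74]. Speed limits (rad/s): [2.22, 2.22, 3.01, 3.01, 3.14, 3.14, 3.14].

INTERFACE

Orientations are given as a unit quaternion [w, x, y, z].
In Python, from cell import ctrl gives the robot as it stands.
- The arm moves only by the shell command python3 -m crank 'ROWS' [FORCE]. ROWS is JSON, a list of rows, each an object with "dp": the shift along the tool's x, y, z in m, a list of three; "rot": the turn, a rotation vector about the tool's x, y, z in rad, a list of three; "grip": the opening, from -1 (shut) to 1 (fully open), so that 0 is half open. In form: [{"dp": [tx, ty, tz], "rot": [ax, ay, az], "grip": grip}, ...]. A call has 1 to 5 rows; each row is the pose to reach, as a shift and turn from the pose commanded when the call began, along the tool's axes at that moment; what a row does not reach only later rows make up. A row lasts 1/8 s, in which the tool goes at most 62.5 mm and 10.7 degrees, less where a joint would pass 70% of its speed; a pose out of reach is approached as far as the arm can. A call with a gripper value outside its range is refused whole. The fingers move at their own pace and stop on an object; FORCE is the grip in N (left out, the last holds). Time passes only in rows, so rows that repeat a pose let the fingers close. It gives the time, the measured TCP pose, the force and the opening at its end, in the units of the state.
- ctrl.sense(): the state, without advancing time (a new reading comes with each control period).
- ctrl.read_camera(name): name is "side" or "top"; returns the picture (480x640x3 uint8, red, green, blue); there is no depth.
- ctrl.calibration(name): a dict with "fx", "fy", "cx", "cy" (pixels), "R" (3x3) and "t" (3): a world point X has camera coordinates R X + t. Camera axes: x right, y down, z forward; pixel columns grow to the right and rows downward; lengths in m; the calibration is good to about 2 mm. A picture is of the moment at which its call begins. calibration takes no time and is no camera call.
- ctrl.hand_in(): hands the job in, once; it reports no verdict.
The state is a dict: "t": time; "q": joint angles; "qd": joint speeds; "joint_torque": joint torques, N m; "position": TCP position; "ee_rot": TCP orientation; "contact_force": force on the tool from outside, world axes, zero at the start; "torque": the same for the moment, N m; "finger_gap": finger opening in m.
Only numpy, scipy, OpenCV 4.12 (cv2) and the standard library are available. Lean on these libraries where they do the work, as an engineer would, in place of code of your own. Each camera call takes 0.05 s, during which the arm holds its last target.

TASK

The gate of this seed meter is too tight for the next seed: turn the eccentric bolt and try the blue-handled gauge in the gap between gate and roller until the gauge goes all the way down and draws out easily, neither pinched nor loose (at most 2 mm of play), and leave the gap at that setting with the gauge back home in its holder. For the trial run, also stand every catch jar upright in the middle of a ring marking of its own on the drawn-out tray, and push the tray fully home under the meter. Leave the oil bottle, spanner and tin alone, and do not force the bolt against the gauge.

Things in the scene. Friction and masses are not known exactly. Their poses are not given: they have to be found in the camera images.
- meter: Seed meter, 450 wide (y) x 200 x 215 mm tall, orange cheeks at its ends. Origin on the bench midway, below the roller's axis; x points away from the robot (yaw within 0.15), z up; offsets below are mm in this frame. Roller: 60 diameter along y, axis z 175. Gate: upright steel plate in front of it (-x), 6 thick, z 147 to 205. Orange beam in front of the gate: x -85 to -50, top z 178, holds bolt and gauge holder.
- bolt (a joint): Eccentric bolt on the beam at x -67.5, y 100. Angle in rad, -1.3 to 1.3; positive = counter-clockwise from above = gate opens (moves to -x) by 6 mm x sin(angle). Nominal gap 9 + 6 sin(angle) mm, but worn roller bearings shift the true gap by up to 1.3 mm either way. Starts between -1.2 and -0.5 (too tight). Stays where left; takes about 0.1 N m.
- bolt_head (a point): Centre of the bolt's dark cross-bar head, on the turning axis, z 230: a bar 50 x 12 mm, 26 tall (z 216 to 242; keep fingers clear of the gate, top z 205), lying along this point's x axis, which turns with the bolt and is along the meter's x at angle 0; white mark on its +x end. Grip it across its 12 mm and turn.
- gate_face (a point): Point on the gate's rear face (towards the roller) at the roller's axis height. Axes as the meter's. The gap is the distance along x between this point and roller_face.
- roller_face (a point): Front-most point of the roller, facing gate_face, at z = 175, y = 0. Axes as the meter's. Gap = roller_face minus gate_face along x.
- gap_top (a point): Place over the gap (x -34.5, y 0, z 205), at the height of the gate's top edge and in the middle of the gap when it is 9 mm wide (the roller side stays, the gate side moves to -x on opening). Lower the gauge here: all the way down it stands by itself on a fixed web (20 mm long in y) below the gap, tip 59 mm below this point, gauge_grip 34 mm above it.
- gauge_grip (a point): Centre of the blue handle of the loose setting gauge, 140 g. From the tip up: steel blade 8 mm thick (x) x 28 wide (y) x 65 long; flange 26 x 40 x 5; handle 14 (x) x 30 (y) x 42 tall. This point is 93 mm above the tip, z upward. Starts upright in its holder, thickness along the meter's x, as it goes into the gap.
- gauge_tip (a point): Middle of the lower end of the gauge's blade.
- gauge_holder (a point): Mouth of the black gauge holder in the beam (x -67.5, y -125, z 185): an upright slot 16 (x) x 34 mm (y), open below. With the gauge home its flange rests on the mouth, tip 65 mm below this point, gauge_grip 28 mm above it.
- tray (a joint): Catch tray under the meter, m: 0 = drawn out towards the robot, 0.125 = pushed fully home under the meter (end stop). Starts between 0 and 0.02. Slides with about 3 N along the meter's x and stays where it is left.
- tray_tab (a point): Middle of the tray's pull tab, an upright plate on its front edge, 90 mm wide (y), 6 mm thick with a black 10 x 10 mm bead along the top; top at z = 71, this point at z = 57, 78 mm in front of the rings. Push or pinch it to move the tray.
- ring1 (a point): Centre of ring marking 1 on the tray (white disc with black rim, 68 mm diameter), on the tray's flat top at z = 10. The four rings lie in a row along the meter's y, 80 mm apart, ring1 rightmost; they move with the tray; the plate reaches 75 mm before and 65 mm behind them.
- ring2 (a point): Centre of ring marking 2 on the tray (white disc with black rim, 68 mm diameter), on the tray's flat top at z = 10. The four rings lie in a row along the meter's y, 80 mm apart, ring1 rightmost; they move with the tray; the plate reaches 75 mm before and 65 mm behind them.
- ring3 (a point): Centre of ring marking 3 on the tray (white disc with black rim, 68 mm diameter), on the tray's flat top at z = 10. The four rings lie in a row along the meter's y, 80 mm apart, ring1 rightmost; they move with the tray; the plate reaches 75 mm before and 65 mm behind them.
- ring4 (a point): Centre of ring marking 4 on the tray (white disc with black rim, 68 mm diameter), on the tray's flat top at z = 10. The four rings lie in a row along the meter's y, 80 mm apart, ring1 rightmost; they move with the tray; the plate reaches 75 mm before and 65 mm behind them.
- jar1_mid (a point): Catch jar 1: white plastic beaker with a green foot, 52 mm diameter (rim 55), 65 mm tall, 150 g, standing on the bench; this point is its centre, 32.5 mm above its underside. Two to four jars are there; None if absent.
- jar2_mid (a point): Catch jar 2: white plastic beaker with a green foot, 52 mm diameter (rim 55), 65 mm tall, 150 g, standing on the bench; this point is its centre, 32.5 mm above its underside. Two to four jars are there; None if absent.
- jar3_mid (a point): Catch jar 3: white plastic beaker with a green foot, 52 mm diameter (rim 55), 65 mm tall, 150 g, standing on the bench; this point is its centre, 32.5 mm above its underside. Two to four jars are there; None if absent.
- jar4_mid (a point): Catch jar 4: white plastic beaker with a green foot, 52 mm diameter (rim 55), 65 mm tall, 150 g, standing on the bench; this point is its centre, 32.5 mm above its underside. Two to four jars are there; None if absent.
- oil: Bystander: blue oil bottle, 64 mm diameter, 100 tall; origin under its centre. Leave it.
- spanner: Bystander: spanner lying on the bench. Leave it.
- grease_tin: Bystander: green tin, 80 mm diameter, 50 tall; origin under its centre. Leave it.

How it is judged:
On the way, in this order (a step that is already met when the one before it is completed fails the run):
1. the gauge is all the way down in the gap (tip at least 20 mm below the roller's axis), the gap is between 8.1 and 10.1 mm and the gate does not pinch the gauge (under 8 N) (x of gate_face in the frame of roller_face between -0.0101 and -0.0081 m and z of gauge_tip in the frame of meter below 0.155 m and x of gauge_tip in the frame of meter between -0.06 and -0.02 m and y of gauge_tip in the frame of meter between -0.19 and 0.19 m and contact force between gauge and gate below 8 N), for 0.3 s.
2. the gauge has been drawn up out of the gap, the gap still between 8.1 and 10.1 mm (x of gate_face in the frame of roller_face between -0.0101 and -0.0081 m and z of gauge_tip in the frame of meter above 0.207 m), for 0.1 s.
At the end, for the whole second after the job is handed in: The gap is between 8.1 and 10.1 mm (8 mm gauge); the gauge is upright and fully down in its holder (flange within 4 mm of the mouth); the tray is home to within 6 mm; every jar that is there stands upright on the tray, its centre within 12 mm of a ring's centre; gauge and jars released and at rest (x of gate_face in the frame of roller_face between -0.0101 and -0.0081 m and distance between gauge_grip and gauge_holder below 0.034 m and z of gauge_grip in the frame of meter below 0.217 m and angle between gauge_grip's own z axis and vertical below 0.15 rad and value of joint tray above 0.119 m and ((horizontal distance between jar1_mid and ring1 below 0.012 m and z of jar1_mid in the frame of ring1 between 0.028 and 0.037 m) or (horizontal distance between jar1_mid and ring2 below 0.012 m and z of jar1_mid in the frame of ring2 between 0.028 and 0.037 m) or (horizontal distance between jar1_mid and ring3 below 0.012 m and z of jar1_mid in the frame of ring3 between 0.028 and 0.037 m) or (horizontal distance between jar1_mid and ring4 below 0.012 m and z of jar1_mid in the frame of ring4 between 0.028 and 0.037 m)) and angle between each of jar1_mid, jar2_mid, jar3_mid, jar4_mid's own z axis and vertical below 0.1 rad and ((horizontal distance between jar2_mid and ring1 below 0.012 m and z of jar2_mid in the frame of ring1 between 0.028 and 0.037 m) or (horizontal distance between jar2_mid and ring2 below 0.012 m and z of jar2_mid in the frame of ring2 between 0.028 and 0.037 m) or (horizontal distance between jar2_mid and ring3 below 0.012 m and z of jar2_mid in the frame of ring3 between 0.028 and 0.037 m) or (horizontal distance between jar2_mid and ring4 below 0.012 m and z of jar2_mid in the frame of ring4 between 0.028 and 0.037 m)) and ((horizontal distance between jar3_mid and ring1 below 0.012 m and z of jar3_mid in the frame of ring1 between 0.028 and 0.037 m) or (horizontal distance between jar3_mid and ring2 below 0.012 m and z of jar3_mid in the frame of ring2 between 0.028 and 0.037 m) or (horizontal distance between jar3_mid and ring3 below 0.012 m and z of jar3_mid in the frame of ring3 between 0.028 and 0.037 m) or (horizontal distance between jar3_mid and ring4 below 0.012 m and z of jar3_mid in the frame of ring4 between 0.028 and 0.037 m)) and ((horizontal distance between jar4_mid and ring1 below 0.012 m and z of jar4_mid in the frame of ring1 between 0.028 and 0.037 m) or (horizontal distance between jar4_mid and ring2 below 0.012 m and z of jar4_mid in the frame of ring2 between 0.028 and 0.037 m) or (horizontal distance between jar4_mid and ring3 below 0.012 m and z of jar4_mid in the frame of ring3 between 0.028 and 0.037 m) or (horizontal distance between jar4_mid and ring4 below 0.012 m and z of jar4_mid in the frame of ring4 between 0.028 and 0.037 m))); the robot touches nothing.
It fails at once if the oil bottle, the spanner or the tin is moved more than 30 mm (distance of any of oil, spanner, grease_tin from where it was at the start of the episode above 0.03 m).
It fails at once if the gauge is jammed: pressed by the gate with more than 80 N (contact force between gauge and gate above 80 N).
Of jar1, jar2, jar3, jar4 only 2 to 4 are there at a start; the rules pass over those that are not, and their reading is None.
At some moment in a run one of jar1, jar2, jar3, jar4 may be knocked a few centimetres aside while the robot is not near it.
It also fails if it takes over 210 s, if anything falls off the work surface, if the arm or the gripper's body presses on something with over 40 N, if the wrist force passes 120 N, or if a joint passes its speed limit or range.

## Working session

There is one attempt and no reset: what is moved stays moved. The work goes in short steps, Python scripts to look and compute and a shell command to move; the robot and the scene stay as the last step left them, time stands still between calls to the robot, and variables do not carry over. Pictures are saved under pics/ and viewed, and the job is handed in when it is done.

```bash
ls -la && mkdir -p pics && python3 - <<'E'
from cell import ctrl
import cv2,numpy as np
s=ctrl.sense()
for k,v in s.items(): print(k,np.round(v,4))
for n in("side","top"):
    im=ctrl.read_camera(n); cv2.imwrite(f"pics/{n}0.png",im[:,:,::-1])
    c=ctrl.calibration(n); print(n,{k:np.round(v,4).tolist() for k,v in c.items()}, (-np.array(c["R"]).T@np.array(c["t"])).round(3))
E
```

```text
total 12
drwxr-xr-x  3 agent agent 4096 Dec  7 09:09 .
drwxr-xr-x 23 root  root  4096 Dec  7 09:09 ..
drwxr-xr-x  2 agent agent 4096 Dec  7 09:09 pics
t 0.0
q [ 1.1294  0.4352  0.025   1.5741 -0.0116  1.134  -0.0751]
qd [-0.0002 -0.0004  0.0009 -0.0005  0.0016 -0.0007  0.    ]
joint_torque [-4.00000e-04 -6.70462e+01  1.02450e+00 -3.16213e+01  1.55000e-02
  1.23000e-02  0.00000e+00]
position [ 0.2075 -0.589   0.2305]
ee_rot [-0.1186 -0.6968 -0.1197  0.6971]
contact_force [ 0.6483 -0.8847 -0.3873]
torque [0.0594 0.0608 0.0167]
finger_gap 0.0856
side {'fx': 592.9788, 'fy': 592.9788, 'cx': 326.2428, 'cy': 230.9305, 'R': [[0.9721, -0.2332, -0.0264], [-0.1446, -0.5064, -0.8501], [0.1849, 0.8301, -0.526]], 't': [-0.5297, 0.1753, 1.6394]} [ 0.237 -1.396  0.997]
top {'fx': 560.6671, 'fy': 560.6671, 'cx': 316.2767, 'cy': 244.3129, 'R': [[0.0152, -0.9997, -0.0193], [-0.9956, -0.0134, -0.0926], [0.0923, 0.0206, -0.9955]], 't': [-0.0435, 0.5724, 1.31]} [ 0.45  -0.063  1.356]
```

View pics/side0.png

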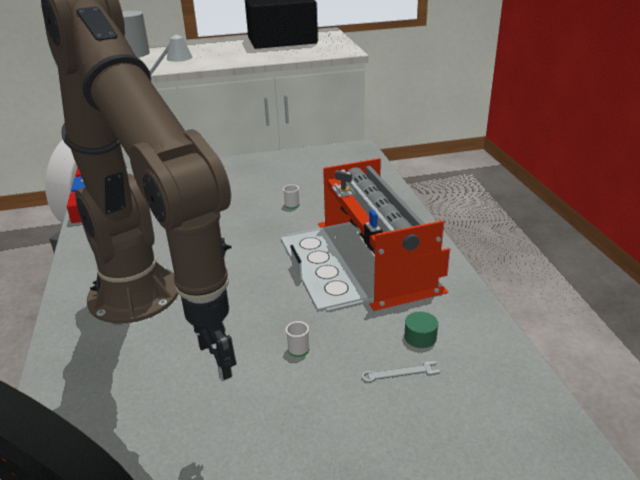

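View pics/top0.png

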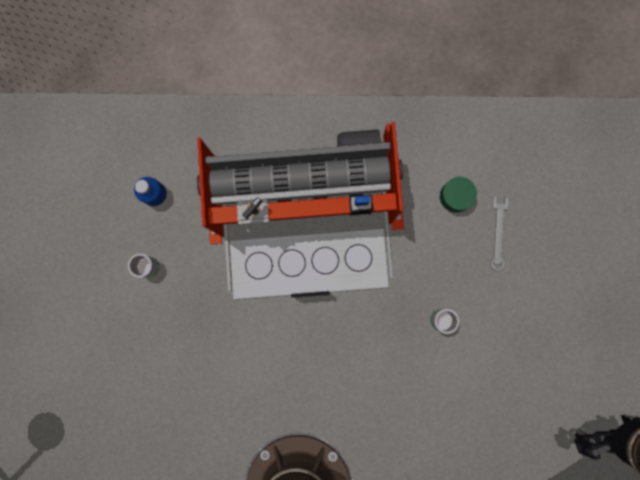

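The top view shows two jars, at (141,267) and (446,321), with the rings in a row at y≈260. The bolt head is at about (253,209) and the blue gauge at about (361,203). Next I'll zoom in and measure.

```bash
cat > h.py <<'E'
import cv2,numpy as np
from cell import ctrl
from scipy.spatial.transform import Rotation as Ro
def cal(n):
    c=ctrl.calibration(n); return c,np.array(c["R"]),np.array(c["t"])
def ray(n,u,v):
    c,R,t=cal(n); d=R.T@np.array([(u-c["cx"])/c["fx"],(v-c["cy"])/c["fy"],1]); return -R.T@t,d/np.linalg.norm(d)
def onz(n,u,v,z):
    o,d=ray(n,u,v); return o+d*(z-o[2])/d[2]
def proj(n,X):
    c,R,t=cal(n); p=R@np.array(X)+t; return np.array([c["fx"]*p[0]/p[2]+c["cx"],c["fy"]*p[1]/p[2]+c["cy"]])
def two(a,b):  # a=(u,v) side, b=(u,v) top
    o1,d1=ray("side",*a);o2,d2=ray("top",*b)
    A=np.stack([d1,-d2],1); k=np.linalg.lstsq(A,o2-o1,rcond=None)[0]
    p,q=o1+d1*k[0],o2+d2*k[1]; return (p+q)/2,np.linalg.norm(p-q)
def crop(im,u0,v0,u1,v1,s,name):
    cv2.imwrite("pics/"+name,cv2.resize(im[v0:v1,u0:u1,::-1],None,fx=s,fy=s,interpolation=cv2.INTER_CUBIC))
E
python3 - <<'E'
from h import *
t=cv2.imread("pics/top0.png")[:,:,::-1]; s=cv2.imread("pics/side0.png")[:,:,::-1]
crop(t,190,115,410,305,3.6,"top0m.png"); crop(s,270,150,460,320,4,"side0m.png")
E
```

```text
(no output)
```

View pics/top0m.png

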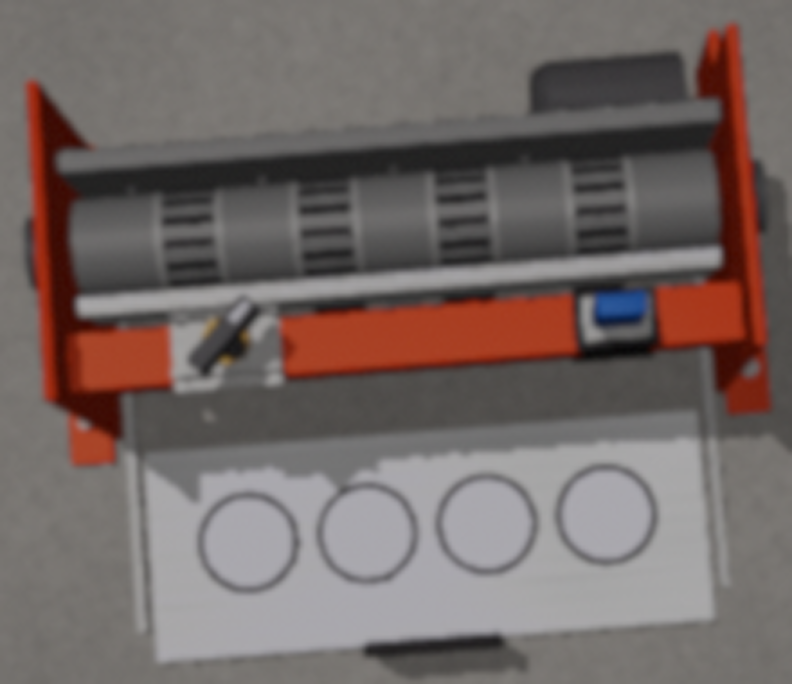

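View pics/side0m.png

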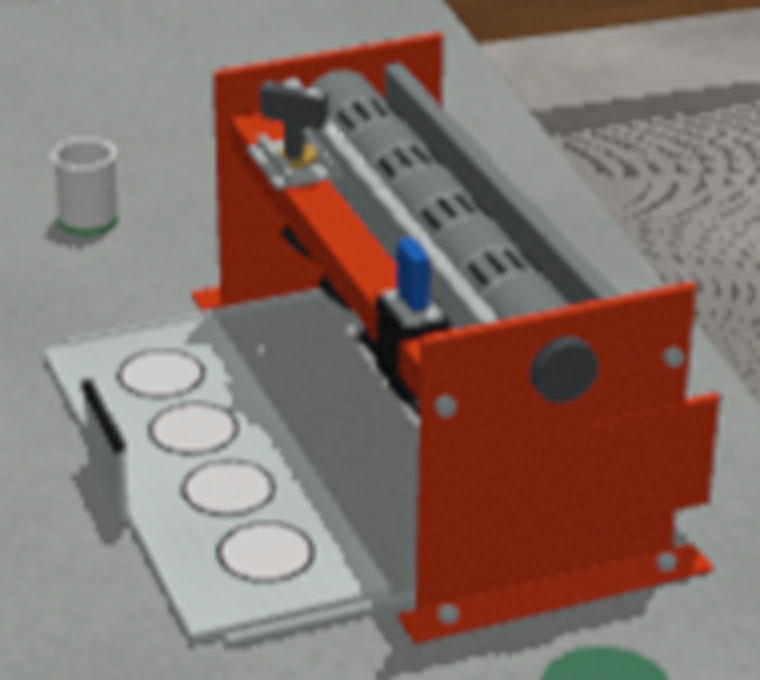

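```bash
cat >> h.py <<'E'
def rings(t):
    g=cv2.cvtColor(np.ascontiguousarray(t),cv2.COLOR_RGB2HSV); m=((g[...,1]<30)&(g[...,2]>130)).astype(np.uint8)
    cs,_=cv2.findContours(m,cv2.RETR_LIST,cv2.CHAIN_APPROX_NONE); out=[]
    for c in cs:
        a=cv2.contourArea(c)
        if 300<a<900 and len(c)>20:
            e=cv2.fitEllipse(c)
            if max(e[1])/min(e[1])<1.25: out.append((e[0],e[1],a))
    return out
def blob(t,lo,hi,amin=30):
    g=cv2.cvtColor(np.ascontiguousarray(t),cv2.COLOR_RGB2HSV); m=cv2.inRange(g,np.array(lo),np.array(hi))
    n,l,st,ce=cv2.connectedComponentsWithStats(m); return [(ce[i].round(2),st[i].tolist()) for i in range(1,n) if st[i][4]>=amin],l
E
python3 - <<'E'
from h import *
t=cv2.imread("pics/top0.png")[:,:,::-1]; s=cv2.imread("pics/side0.png")[:,:,::-1]
for e in rings(t):
    print("ring/jar",np.round(e[0],2),np.round(e[1],1),e[2],onz("top",*e[0],.010).round(4),onz("top",*e[0],.065).round(4))
for n,im in(("top",t),("side",s)):
    print(n,blob(im,(105,120,60),(125,255,255),20)[0])
    print(n,"green",blob(im,(60,80,30),(85,255,255),8)[0])
E
```

```text
ring/jar [446.76 320.51] [23.7 24.1] 446.0 [ 0.3972 -0.3472  0.01  ] [ 0.3993 -0.3356  0.065 ]
ring/jar [138.58 264.95] [23.1 24.6] 445.0 [0.5186 0.3941 0.01  ] [0.5158 0.3754 0.065 ]
ring/jar [357.9  257.48] [23.6 24.4] 451.0 [ 0.5441 -0.1355  0.01  ] [ 0.5402 -0.1325  0.065 ]
ring/jar [357.91 257.54] [29.1 29.4] 670.0 [ 0.5439 -0.1355  0.01  ] [ 0.5401 -0.1326  0.065 ]
top [(array([149.88, 191.  ]), [135, 177, 26, 26, 347]), (array([361.78, 199.52]), [355, 195, 15, 10, 109])]
top green [(array([458.1 , 194.13]), [441, 178, 35, 33, 910])]
side [(array([ 77.19, 183.89]), [71, 177, 15, 15, 133]), (array([372.87, 217.86]), [369, 209, 9, 19, 119])]
side green [(array([420.69, 329.33]), [405, 312, 33, 36, 970]), (array([298.17, 354.4 ]), [289, 351, 19, 6, 30])]
```

```bash
python3 - <<'E'
from h import *
t=cv2.imread("pics/top0.png")[:,:,::-1]; s=cv2.imread("pics/side0.png")[:,:,::-1]
a=[cv2.resize(x,(300,300),interpolation=cv2.INTER_CUBIC) for x in (t[245:295,115:165],t[295:345,420:470])]
b=[cv2.resize(x,(300,300),interpolation=cv2.INTER_CUBIC) for x in (s[170:220,265:315],s[315:365,273:323])]
c=[cv2.resize(x,(300,300),interpolation=cv2.INTER_CUBIC) for x in (t[180:230,228:278],t[180:230,335:385])]
d=np.hstack(a+[])
cv2.imwrite("pics/z0.png",np.vstack([np.hstack(a),np.hstack(b)])[:,:,::-1]); cv2.imwrite("pics/z1.png",np.hstack(c)[:,:,::-1])
px=[(258.9,265.3),(291.9,262.8),(325.3,260.3),(358.0,257.5)]
P=np.array([onz("top",*p,.010) for p in px]); print(P.round(4)); d=P[0]-P[3]; print(np.linalg.norm(d)/3, np.arctan2(-d[0],d[1]))
E
```

```text
[[ 0.5219  0.1025  0.01  ]
 [ 0.529   0.023   0.01  ]
 [ 0.5362 -0.0573  0.01  ]
 [ 0.544  -0.1357  0.01  ]]
0.07974078876102657 0.09268793671110491
```

View pics/z0.png

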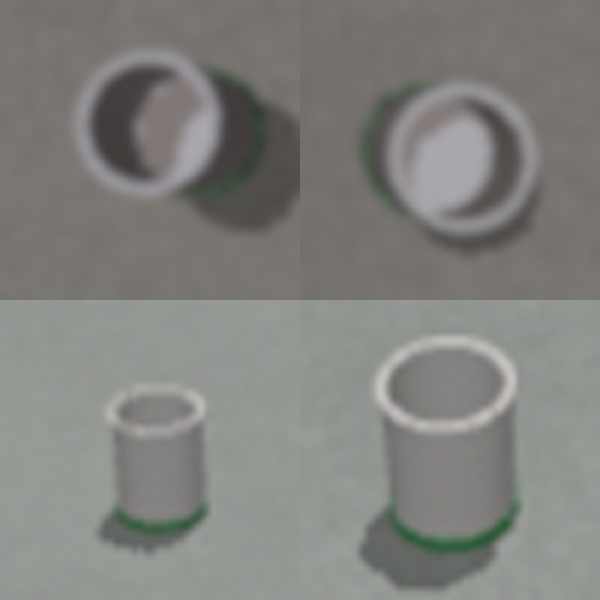

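View pics/z1.png

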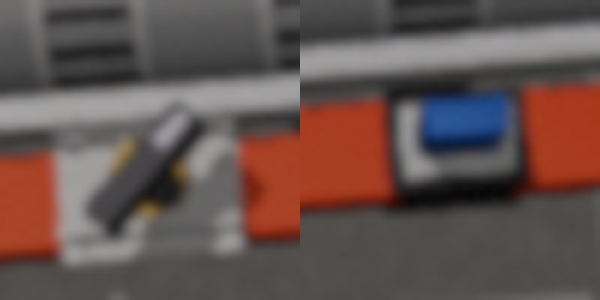

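```bash
python3 - <<'E'
from h import *
g=onz("top",361.9,198.9,.234); b=onz("top",252.3,207.1,.242)
print("gauge",g,"bolt",b); d=b-g; print(np.linalg.norm(d[:2]),np.arctan2(-d[0],d[1]))
for yaw in(.0927,):
    ex=np.array([np.cos(yaw),np.sin(yaw)]);ey=np.array([-np.sin(yaw),np.cos(yaw)])
    print("M from gauge",g[:2]+.0675*ex+.125*ey,"from bolt",b[:2]+.0675*ex-.1*ey)
    r=np.array([.5328,-.0169]); 
    for m in (g[:2]+.0675*ex+.125*ey,b[:2]+.0675*ex-.1*ey): print("rings in meter",(r-m)@ex,(r-m)@ey)
print("jars",onz("top",139.2,265.1,.065),onz("top",446.4,320.9,.065))
# triangulations
print(two((373,211.5),(361.9,198.9)))   # rough: gauge top
# side jar rims
for uv,tp in (((265+155/6-.4,170+(411)/6-50-.4),(139.2,265.1)),((273+(447-300)/6-.4,315+(384-300)/6-.4),(446.4,320.9))): print(uv,two(uv,tp))
import numpy as np
R=Ro.from_quat(np.array(ctrl.sense()["ee_rot"])[[1,2,3,0]]).as_matrix(); print(R.round(3))
E
```

```text
gauge [ 0.64721197 -0.13049228  0.234     ] bolt [0.62648399 0.09018968 0.242     ]
0.2216532781536784 0.09365217708948852
M from gauge [7.02851240e-01 2.19314793e-04] from bolt [ 0.7029509  -0.00313267]
rings in meter -0.17090580170686623 -0.00130462927960074
rings in meter -0.17069474856548986 0.0020421930467113963
jars [0.51544203 0.37395927 0.065     ] [ 0.39845591 -0.33474996  0.065     ]
(array([ 0.64565338, -0.13017864,  0.23327613]), np.float64(0.0033895577972330596))
(290.43333333333334, 188.1) (array([0.51345208, 0.37349432, 0.06724347]), np.float64(0.003797210182837869))
(297.1, 328.6) (array([ 0.39713975, -0.33420402,  0.06658436]), np.float64(0.0027904734310949908))
[[-0.001  0.332 -0.943]
 [ 0.001 -0.943 -0.332]
 [-1.    -0.001  0.   ]]
```

```bash
cat >> h.py <<'E'
M=np.array([.7029,-.0015]); YAW=.093
def mw(x,y,z=0,m=None):
    m=M if m is None else m; c,s=np.cos(YAW),np.sin(YAW); return np.array([m[0]+c*x-s*y,m[1]+s*x+c*y,z])
def Rd(psi): # tool x down, tool y at world angle psi
    x=np.array([0,0,-1.]); y=np.array([np.cos(psi),np.sin(psi),0]); return np.stack([x,y,np.cross(x,y)],1)
def cur():
    s=ctrl.sense(); return np.array(s["position"]),Ro.from_quat(np.array(s["ee_rot"])[[1,2,3,0]]),s
def plan(p,psi):
    p0,R0,s=cur(); dp=R0.inv().apply(np.array(p)-p0); rv=(R0.inv()*Ro.from_matrix(Rd(psi))).as_rotvec()
    print("dp",dp.round(4).tolist(),"rot",rv.round(4).tolist(),"| at",p0.round(4),"psi",psi0(R0),"F",np.round(s["contact_force"],1),"gap",round(s["finger_gap"],4),"t",round(s["t"],2),"q7",round(s["q"][6],2))
def psi0(R0):
    y=R0.as_matrix()[:,1]; return round(float(np.arctan2(y[1],y[0])),4)
E
python3 - <<'E'
from h import *
plan([.45,-.25,.34],-.2); plan(mw(-.0675,.1,.30),.88)
E
```

```text
dp [-0.1091, -0.2394, -0.3414] rot [-1.0321, -0.0006, 0.0013] | at [ 0.2075 -0.5891  0.2306] psi -1.2321 F [ 0.1  0.1 -0. ] gap 0.0852 t 0.1 q7 -0.08
dp [-0.0688, -0.5031, -0.6213] rot [-2.1121, -0.0013, 0.0009] | at [ 0.2075 -0.5891  0.2306] psi -1.2321 F [ 0.1  0.1 -0. ] gap 0.0852 t 0.1 q7 -0.08
```

```bash
python3 -m crank '[{"dp":[-0.05,-0.02,-0.02],"rot":[-0.15,0,0],"grip":0},{"dp":[-0.109,-0.06,-0.08],"rot":[-0.33,0,0],"grip":0},{"dp":[-0.109,-0.10,-0.13],"rot":[-0.5,0,0],"grip":0},{"dp":[-0.109,-0.14,-0.18],"rot":[-0.68,0,0],"grip":0},{"dp":[-0.109,-0.18,-0.23],"rot":[-0.85,0,0],"grip":0}]' 30
python3 - <<'E'
from h import *
plan(mw(-.0675,.1,.30),.88)
E
```

```text
t: 0.72
position: [0.3497, -0.3668, 0.34]
ee_rot: [-0.398, -0.585, -0.397, 0.585]
contact_force: [0.7, -1.4, -0.6]
finger_gap: 0.0427
dp [0.0398, 0.0887, -0.5282] rot [-1.2565, 0.0006, -0.0002] | at [ 0.3497 -0.3668  0.34  ] psi -0.3765 F [ 0.7 -1.4 -0.6] gap 0.0427 t 0.72 q7 0.28
```

```bash
python3 -m crank '[{"dp":[0,0.01,-0.06],"rot":[-0.17,0,0],"grip":0},{"dp":[0,0.02,-0.12],"rot":[-0.34,0,0],"grip":0},{"dp":[0,0.03,-0.18],"rot":[-0.51,0,0],"grip":0},{"dp":[0,0.04,-0.24],"rot":[-0.68,0,0],"grip":0},{"dp":[0,0.05,-0.30],"rot":[-0.85,0,0],"grip":0}]'
python3 - <<'E'
from h import *
plan(mw(-.0675,.1,.30),.88)
E
```

```text
t: 1.35
position: [0.5077, -0.1073, 0.3396]
ee_rot: [0.603, 0.369, 0.603, -0.369]
contact_force: [1.0, -1.0, -0.6]
finger_gap: 0.0426
dp [0.0395, 0.1964, -0.1232] rot [-0.407, 0.0001, 0.0003] | at [ 0.5077 -0.1073  0.3396] psi 0.473 F [ 1.  -1.  -0.6] gap 0.0426 t 1.35 q7 0.45
```

```bash
python3 -m crank '[{"dp":[0,0.05,-0.03],"rot":[-0.13,0,0],"grip":-0.2},{"dp":[0.01,0.10,-0.06],"rot":[-0.26,0,0],"grip":-0.2},{"dp":[0.02,0.15,-0.09],"rot":[-0.40,0,0],"grip":-0.2},{"dp":[0.04,0.196,-0.123],"rot":[-0.407,0,0],"grip":-0.2},{"dp":[0.04,0.196,-0.123],"rot":[-0.407,0,0],"grip":-0.2}]'
python3 - <<'E'
from h import *
plan(mw(-.0675,.1,.30),.88)
t=ctrl.read_camera("top");s=ctrl.read_camera("side")
crop(t,200,150,320,250,5,"t1.png");crop(s,300,130,420,230,5,"s1.png")
E
```

```text
t: 1.98
position: [0.626, 0.0947, 0.2969]
ee_rot: [0.664, 0.239, 0.667, -0.238]
contact_force: [0.6, 0.3, 0.1]
finger_gap: 0.0342
dp [-0.0031, -0.002, 0.0021] rot [0.0022, -0.005, 0.0008] | at [0.626  0.0947 0.2969] psi 0.8822 F [0.6 0.3 0.1] gap 0.0342 t 1.98 q7 0.4
```

View pics/s1.png

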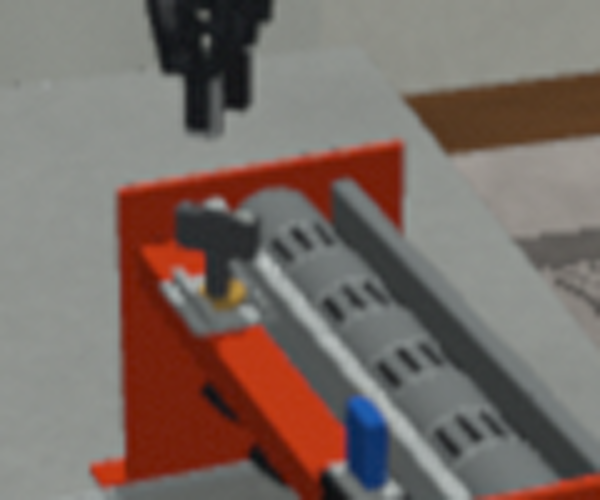

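View pics/t1.png

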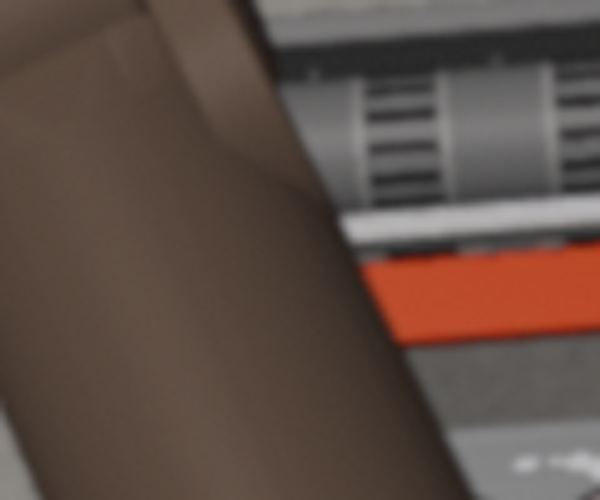

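```bash
python3 - <<'E'
from h import *
for z in (.216,.242):
    for k in(-.025,.025):
        p=mw(-.0675,.1,z)+k*np.array([np.cos(-.69),np.sin(-.69),0]); u=proj("side",p); print(((u-[300,130])*5).round(0), ((proj("top",p)-[228,180])*6).round(0))
plan(mw(-.0675,.1,.211),.88)
E
```

```text
[182. 246.] [103. 230.]
[261. 262.] [199. 120.]
[181. 206.] [ 92. 219.]
[261. 221.] [190. 107.]
dp [0.0878, 0.0017, -0.0013] rot [-0.0038, -0.0011, 0.0013] | at [0.6264 0.0897 0.2988] psi 0.8762 F [ 0.  -1.2  0.2] gap 0.0341 t 2.08 q7 0.4
```

```bash
python3 -m crank '[{"dp":[0.04,0.001,-0.001],"rot":[0,0,0],"grip":-0.2},{"dp":[0.07,0.001,-0.001],"rot":[0,0,0],"grip":-0.2},{"dp":[0.087,0.001,-0.001],"rot":[0,0,0],"grip":-0.2},{"dp":[0.087,0.001,-0.001],"rot":[0,0,0],"grip":-0.2}]'
python3 - <<'E'
from h import *
plan(mw(-.0675,.1,.211),.88)
s=ctrl.read_camera("side")
crop(s,300,130,420,230,5,"s2.png")
E
```

```text
t: 2.58
position: [0.6262, 0.0893, 0.2122]
ee_rot: [0.664, 0.241, 0.665, -0.242]
contact_force: [-0.0, 0.2, 0.8]
finger_gap: 0.0343
dp [0.0012, 0.0021, -0.0014] rot [-0.0067, -0.0004, 0.0015] | at [0.6262 0.0893 0.2122] psi 0.8733 F [-0.   0.2  0.8] gap 0.0343 t 2.58 q7 0.36
```

View pics/s2.png

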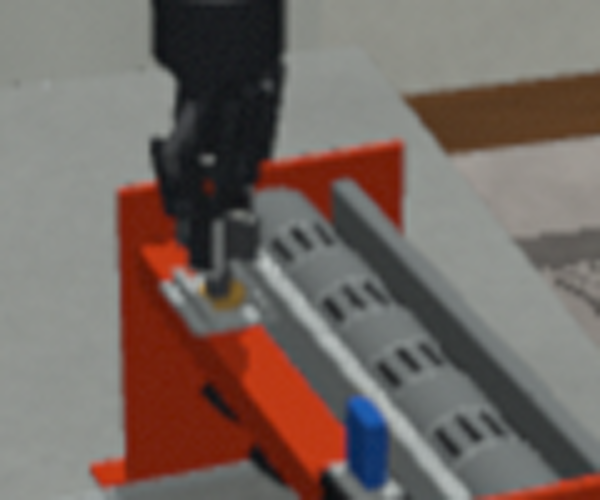

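```bash
python3 -m crank '[{"dp":[0,0.001,-0.001],"rot":[-0.005,0,0],"grip":-0.5},{"dp":[0,0.001,-0.001],"rot":[-0.005,0,0],"grip":-1},{"dp":[0,0.001,-0.001],"rot":[-0.005,0,0],"grip":-1},{"dp":[0,0.001,-0.001],"rot":[-0.005,0,0],"grip":-1},{"dp":[0,0.001,-0.001],"rot":[-0.005,0,0],"grip":-1}]' 30
python3 - <<'E'
from h import *
plan(mw(-.0675,.1,.211),.88); print(ctrl.sense()["torque"])
E
```

```text
t: 3.25
position: [0.627, 0.0925, 0.2141]
ee_rot: [0.666, 0.24, 0.665, -0.239]
contact_force: [-2.1, -0.1, 5.9]
finger_gap: 0.0114
dp [0.0031, -0.0009, 0.0] rot [-0.0, 0.0013, -0.0016] | at [0.627  0.0925 0.2141] psi 0.88 F [-2.1 -0.1  5.9] gap 0.0114 t 3.25 q7 0.36
[-0.0550391   0.28862207 -0.01558692]
```

```bash
python3 -m crank '[{"dp":[0,0,0],"rot":[-0.14,0,0],"grip":-1},{"dp":[0,0,0],"rot":[-0.28,0,0],"grip":-1},{"dp":[0,0,0],"rot":[-0.42,0,0],"grip":-1},{"dp":[0,0,0],"rot":[-0.56,0,0],"grip":-1},{"dp":[0,0,0],"rot":[-0.70,0,0],"grip":-1}]'
python3 - <<'E'
from h import *
plan(mw(-.0675,.1,.211),1.714); print(ctrl.sense()["torque"])
E
```

```text
t: 3.88
position: [0.6274, 0.0938, 0.2142]
ee_rot: [0.708, -0.004, 0.706, 0.006]
contact_force: [2.6, 4.5, 3.0]
finger_gap: 0.0115
dp [0.0032, -0.002, -0.0011] rot [-0.1288, 0.0033, -0.0022] | at [0.6274 0.0938 0.2142] psi 1.5852 F [2.6 4.5 3. ] gap 0.0115 t 3.88 q7 0.98
[ 0.77999426 -0.28122975 -0.1695067 ]
```

```bash
python3 -m crank '[{"dp":[0,0,0],"rot":[-0.065,0,0],"grip":-1},{"dp":[0,0,0],"rot":[-0.13,0,0],"grip":-1},{"dp":[0,0,0],"rot":[-0.13,0,0],"grip":-1},{"dp":[0,0,0],"rot":[-0.13,0,0],"grip":-1},{"dp":[0,0,0],"rot":[-0.13,0,0],"grip":-1}]'
python3 - <<'E'
from h import *
plan(mw(-.0675,.1,.211),1.714); print(ctrl.sense()["torque"])
s=ctrl.read_camera("side")
crop(s,300,130,420,230,5,"s3.png")
E
```

```text
t: 4.5
position: [0.6274, 0.094, 0.2141]
ee_rot: [0.707, -0.048, 0.704, 0.05]
contact_force: [2.1, 5.1, 4.7]
finger_gap: 0.0115
dp [0.0031, -0.0021, -0.0013] rot [-0.0037, 0.0035, -0.0021] | at [0.6274 0.094  0.2141] psi 1.7104 F [2.1 5.1 4.7] gap 0.0115 t 4.5 q7 1.09
[ 0.98823077 -0.34495107  0.07427782]
```

View pics/s3.png

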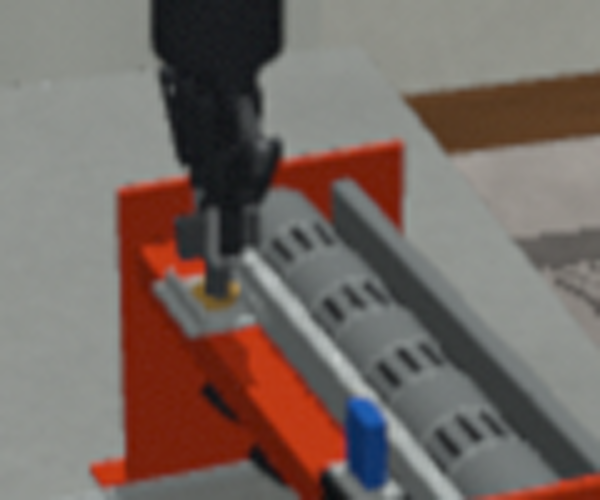

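```bash
python3 -m crank '[{"dp":[0,0,0],"rot":[0,0,0],"grip":-0.3},{"dp":[0,0,0],"rot":[0,0,0],"grip":-0.2},{"dp":[-0.04,0,0],"rot":[0,0,0],"grip":-0.1},{"dp":[-0.09,0,0],"rot":[0,0,0],"grip":0.2},{"dp":[-0.09,0,0],"rot":[0,0,0],"grip":0.2}]'
python3 - <<'E'
from h import *
plan(mw(-.0675,-.125,.30),1.664)
E
```

```text
t: 5.18
position: [0.6278, 0.0929, 0.3067]
ee_rot: [0.708, -0.049, 0.703, 0.049]
contact_force: [-0.1, -0.0, -1.0]
finger_gap: 0.051
dp [0.0066, -0.2257, -0.0118] rot [0.0453, 0.0061, -0.0007] | at [0.6278 0.0929 0.3067] psi 1.7093 F [-0.1 -0.  -1. ] gap 0.051 t 5.17 q7 1.15
```

```bash
python3 -m crank '[{"dp":[0,-0.055,-0.003],"rot":[0.02,0,0],"grip":0.2},{"dp":[0,-0.11,-0.006],"rot":[0.045,0,0],"grip":0.2},{"dp":[0,-0.17,-0.01],"rot":[0.045,0.006,0],"grip":0.2},{"dp":[0,-0.226,-0.012],"rot":[0.045,0.006,0],"grip":0.2},{"dp":[0,-0.226,-0.012],"rot":[0.045,0.006,0],"grip":0.2}]'
python3 - <<'E'
from h import *
t=ctrl.read_camera("top");s=ctrl.read_camera("side")
crop(t,190,115,410,305,3.6,"t4.png");crop(s,310,130,430,260,4.6,"s4.png")
plan(mw(-.0675,-.125,.198),1.664)
E
```

```text
t: 5.8
position: [0.6453, -0.141, 0.3005]
ee_rot: [0.703, -0.031, 0.71, 0.029]
contact_force: [-0.1, 1.2, -0.6]
finger_gap: 0.0513
dp [0.1035, 0.0017, 0.0029] rot [-0.0009, -0.0077, -0.0004] | at [ 0.6453 -0.1341  0.3016] psi 1.6631 F [ 0.7  0.9 -0.3] gap 0.0511 t 5.9 q7 1.46
```

View pics/s4.png

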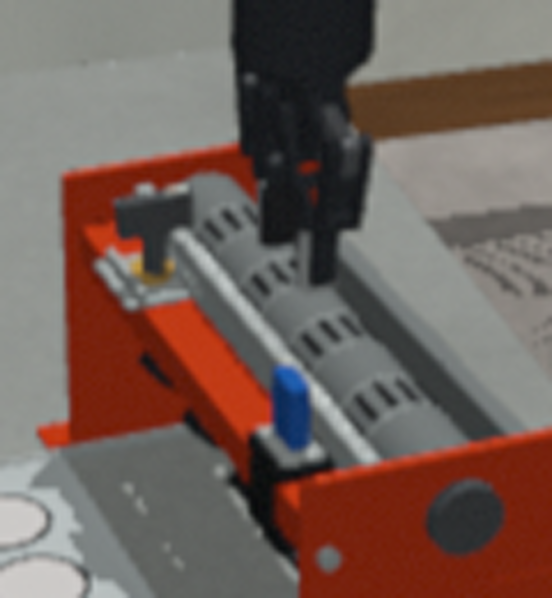

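View pics/t4.png

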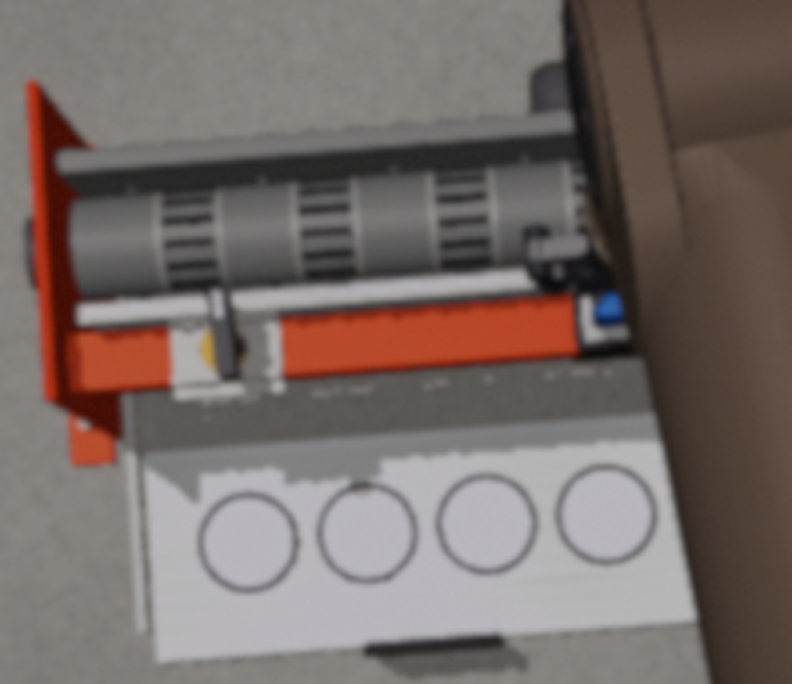

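```bash
python3 -m crank '[{"dp":[0.04,0.001,0.002],"rot":[0,-0.006,0],"grip":0.2},{"dp":[0.08,0.001,0.002],"rot":[0,-0.006,0],"grip":0.2},{"dp":[0.08,0.001,0.002],"rot":[0,-0.006,0],"grip":0.2}]'
python3 - <<'E'
from h import *
s=ctrl.read_camera("side")
crop(s,310,130,430,260,4.6,"s5.png")
plan(mw(-.0675,-.125,.198),1.664)
E
```

```text
t: 6.28
position: [0.6452, -0.1309, 0.2198]
ee_rot: [0.704, -0.034, 0.708, 0.034]
contact_force: [-0.1, 0.2, 0.9]
finger_gap: 0.0515
dp [0.0243, -0.0015, 0.0006] rot [0.0031, -0.0022, -0.0007] | at [ 0.6466 -0.1308  0.2223] psi 1.6671 F [-0.3 -0.9  0.6] gap 0.0511 t 6.33 q7 1.42
```

View pics/s5.png

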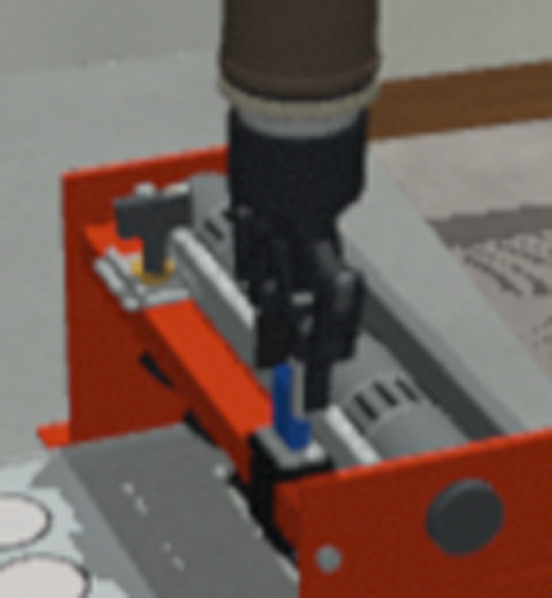

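```bash
python3 - <<'E'
from h import *
p,R,s=cur()
for k in(-.026,0,.026):
    print(k,((proj("side",p+R.apply([0,k,0]))-[310,130])*4.6).round(0))
for y in(-.14,-.125,-.11): print("handle top",((proj("side",mw(-.0675,y,.234))-[310,130])*4.6).round(0))
E
```

```text
-0.026 [313. 414.]
0 [294. 392.]
0.026 [277. 370.]
handle top [307. 387.]
handle top [297. 375.]
handle top [286. 362.]
```

```bash
python3 -m crank '[{"dp":[0.012,0,0],"rot":[0.002,0,0],"grip":0.2},{"dp":[0.022,0,0],"rot":[0.002,0,0],"grip":0.2},{"dp":[0.022,0,0],"rot":[0.002,0,0],"grip":0.2}]'
python3 - <<'E'
from h import *
plan(mw(-.0675,-.125,.198),1.664)
E
python3 -m crank '[{"dp":[0,0,0],"rot":[0,0,0],"grip":0},{"dp":[0,0,0],"rot":[0,0,0],"grip":-0.3},{"dp":[0,0,0],"rot":[0,0,0],"grip":-1},{"dp":[0,0,0],"rot":[0,0,0],"grip":-1},{"dp":[0,0,0],"rot":[0,0,0],"grip":-1}]' 30
python3 - <<'E'
from h import *
plan(mw(-.0675,-.125,.198),1.664)
s=ctrl.read_camera("side")
crop(s,310,130,430,260,4.6,"s6.png")
E
```

```text
t: 6.7
position: [0.647, -0.1324, 0.2002]
ee_rot: [0.706, -0.033, 0.707, 0.032]
contact_force: [-0.4, 0.4, 0.6]
finger_gap: 0.0512
dp [0.0022, 0.0001, 0.0004] rot [-0.0011, -0.0009, 0.0002] | at [ 0.647  -0.1324  0.2002] psi 1.6629 F [-0.4  0.4  0.6] gap 0.0512 t 6.7 q7 1.41
t: 7.32
position: [0.6476, -0.1319, 0.2013]
ee_rot: [0.707, -0.033, 0.706, 0.033]
contact_force: [0.6, 0.4, 5.1]
finger_gap: 0.0293
dp [0.0033, -0.0003, -0.0003] rot [-0.0009, 0.0009, 0.0] | at [ 0.6476 -0.1319  0.2013] psi 1.6631 F [0.6 0.4 5.1] gap 0.0293 t 7.33 q7 1.41
```

View pics/s6.png

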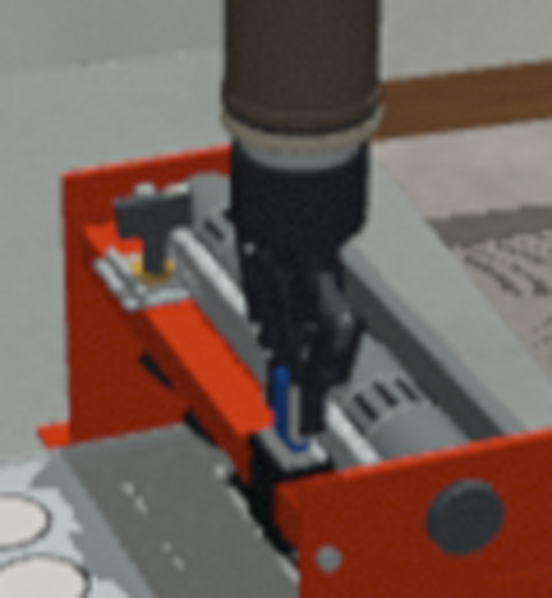

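```bash
python3 -m crank '[{"dp":[-0.03,0,0],"rot":[0,0,0],"grip":-1},{"dp":[-0.06,0,0],"rot":[0,0,0],"grip":-1},{"dp":[-0.1,0,0],"rot":[0,0,0],"grip":-1},{"dp":[-0.12,0,0],"rot":[0,0,0],"grip":-1},{"dp":[-0.12,0,0],"rot":[0,0,0],"grip":-1}]' 50
python3 - <<'E'
from h import *
s=ctrl.read_camera("side")
crop(s,310,130,430,260,4.6,"s7.png")
plan(mw(-.0345,0,.32),1.664)
E
```

```text
t: 8.0
position: [0.6478, -0.1323, 0.3217]
ee_rot: [0.707, -0.033, 0.706, 0.032]
contact_force: [-0.3, -0.7, -1.5]
finger_gap: 0.0291
dp [0.0001, 0.1253, 0.033] rot [-0.0013, -0.0003, 0.0006] | at [ 0.6472 -0.1325  0.3201] psi 1.6627 F [ 0.6 -0.  -2.6] gap 0.0291 t 8.05 q7 1.47
```

View pics/s7.png

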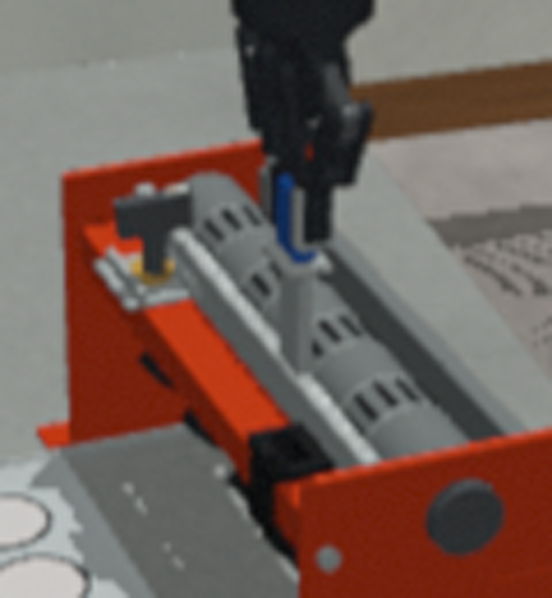

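```bash
python3 - <<'E'
from h import *
s=ctrl.read_camera("side"); crop(s,355,155,395,220,12,"s7z.png")
p,R,_=cur(); print(p)
c,sn=np.cos(YAW),np.sin(YAW)
def q(dx,dy,z): 
    w=np.array([p[0]+c*dx-sn*dy,p[1]+sn*dx+c*dy,z]); return ((proj("side",w)-[355,155]+.5)*12).round(0)
tip=p[2]-.0813
for n,hx,hy,z in(("tip",.004,.014,tip),("fl_top",.013,.02,tip+.07),("h_bot",.007,.015,tip+.07),("blade top",.004,.014,tip+.065)):
    print(n,[q(a*hx,b*hy,z).tolist() for a,b in((-1,1),(-1,-1),(1,-1))])
print("px per mm x",(q(.01,0,tip)-q(0,0,tip)),"y",q(0,.01,tip)-q(0,0,tip))
E
```

```text
[ 0.64680129 -0.13262677  0.3192676 ]
tip [[196.0, 642.0], [247.0, 702.0], [282.0, 695.0]]
fl_top [[150.0, 347.0], [224.0, 430.0], [340.0, 408.0]]
h_bot [[186.0, 352.0], [241.0, 414.0], [303.0, 403.0]]
blade top [[200.0, 373.0], [252.0, 431.0], [288.0, 424.0]]
px per mm x [43. -8.] y [-18. -21.]
```

View pics/s7z.png

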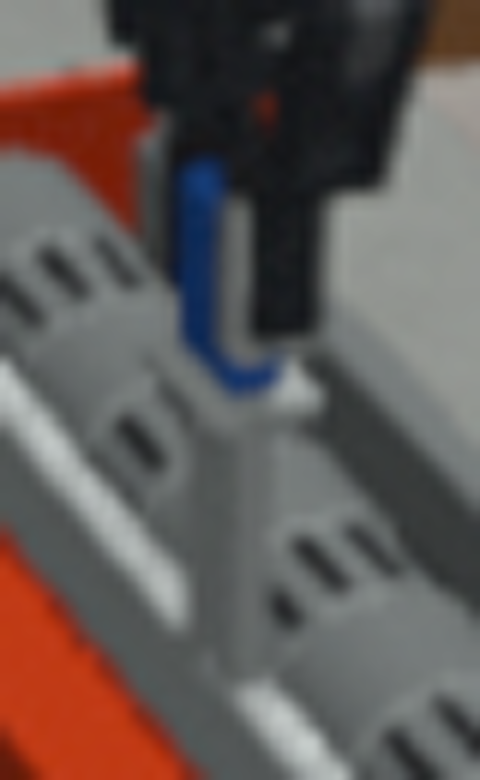

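```bash
python3 -m crank '[{"dp":[0,0.03,0.012],"rot":[0,0,0],"grip":-1},{"dp":[0,0.06,0.024],"rot":[0,0,0],"grip":-1},{"dp":[0,0.1,0.034],"rot":[0,0,0],"grip":-1},{"dp":[0,0.125,0.035],"rot":[0,0,0],"grip":-1},{"dp":[0,0.125,0.035],"rot":[0,0,0],"grip":-1}]'
python3 - <<'E'
from h import *
s=ctrl.read_camera("side"); crop(s,310,130,430,260,4.6,"s8.png")
plan(mw(-.0325,0,.30),1.664)
E
```

```text
t: 8.72
position: [0.6697, -0.0017, 0.319]
ee_rot: [0.705, -0.034, 0.707, 0.034]
contact_force: [0.6, -0.5, -1.6]
finger_gap: 0.0294
dp [0.0191, -0.0005, 0.0005] rot [0.0008, -0.0023, 0.0004] | at [ 0.6701 -0.004   0.3191] psi 1.6648 F [ 0.4 -0.9 -1.7] gap 0.0294 t 8.78 q7 1.27
```

View pics/s8.png

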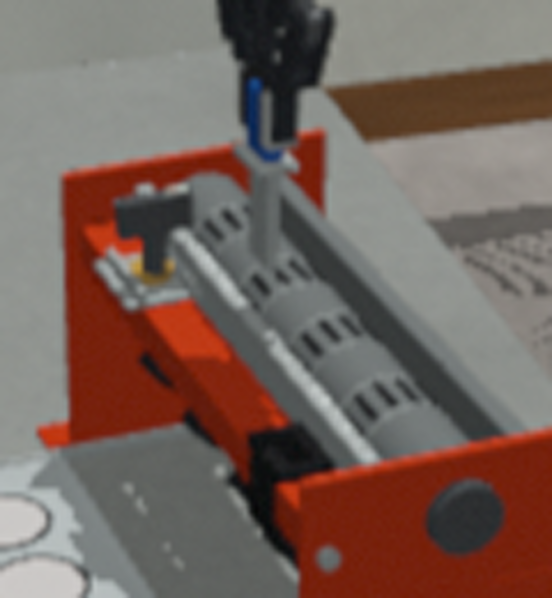

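```bash
python3 -m crank '[{"dp":[0.015,0,0],"rot":[0,-0.002,0],"grip":-1},{"dp":[0.03,0,0],"rot":[0,-0.002,0],"grip":-1},{"dp":[0.03,0,0],"rot":[0,-0.002,0],"grip":-1}]'
python3 -m crank '[{"dp":[0.004,0,0],"rot":[0,0,0],"grip":-1},{"dp":[0.008,0,0],"rot":[0,0,0],"grip":-1},{"dp":[0.008,0,0],"rot":[0,0,0],"grip":-1}]'
python3 - <<'E'
from h import *
t=ctrl.read_camera("top");s=ctrl.read_camera("side"); crop(s,310,130,430,260,4.6,"s9.png"); crop(t,260,130,380,230,5,"t9.png")
plan(mw(-.0325,0,.27),1.664)
E
```

```text
t: 9.15
position: [0.6697, -0.006, 0.2882]
ee_rot: [0.706, -0.032, 0.707, 0.032]
contact_force: [-0.5, -0.1, -1.2]
finger_gap: 0.0295
t: 9.52
position: [0.6706, -0.0046, 0.2826]
ee_rot: [0.707, -0.033, 0.706, 0.033]
contact_force: [0.3, 0.5, -1.3]
finger_gap: 0.0295
dp [0.0129, -0.0001, -0.0002] rot [-0.001, 0.0023, 0.0002] | at [ 0.6707 -0.0044  0.2829] psi 1.663 F [-0.1  0.1 -1.8] gap 0.0293 t 9.62 q7 1.26
```

View pics/s9.png

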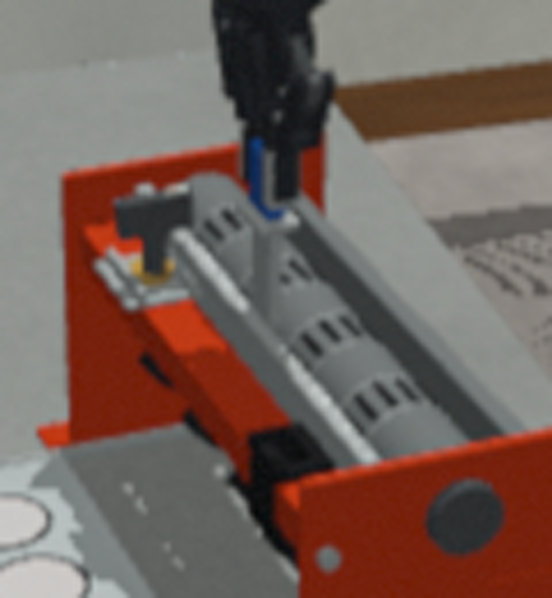

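View pics/t9.png

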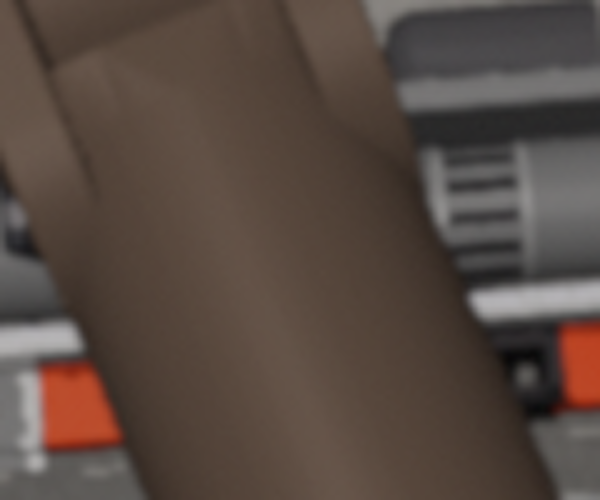

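```bash
python3 -m crank '[{"dp":[0.003,0,0],"rot":[0,0,0],"grip":-1},{"dp":[0.006,0,0],"rot":[0,0,0],"grip":-1},{"dp":[0.006,0,0],"rot":[0,0,0],"grip":-1}]'
python3 -m crank '[{"dp":[0.003,0,0],"rot":[0,0,0],"grip":-1},{"dp":[0.006,0,0],"rot":[0,0,0],"grip":-1},{"dp":[0.006,0,0],"rot":[0,0,0],"grip":-1}]'
```

```text
t: 10.0
position: [0.6705, -0.0046, 0.2763]
ee_rot: [0.707, -0.033, 0.706, 0.032]
contact_force: [0.2, -0.3, -1.4]
finger_gap: 0.0293
t: 10.38
position: [0.6705, -0.0047, 0.2703]
ee_rot: [0.707, -0.033, 0.706, 0.032]
contact_force: [0.3, 0.1, -1.7]
finger_gap: 0.0295
```

```bash
python3 -m crank '[{"dp":[0,0,-0.001],"rot":[0,0,0],"grip":-1},{"dp":[0,0,-0.001],"rot":[0,0,0],"grip":-1}]' | egrep 'pos|force'
python3 -m crank '[{"dp":[0,0,-0.001],"rot":[0,0,0],"grip":-1},{"dp":[0,0,-0.001],"rot":[0,0,0],"grip":-1}]' | egrep 'pos|force'
python3 -m crank '[{"dp":[0,0,-0.001],"rot":[0,0,0],"grip":-1},{"dp":[0,0,-0.001],"rot":[0,0,0],"grip":-1}]' | egrep 'pos|force'
```

```text
position: [0.6697, -0.0046, 0.2708]
contact_force: [-0.2, -1.0, -2.3]
position: [0.6686, -0.0048, 0.2707]
contact_force: [0.2, -0.3, -1.3]
position: [0.6679, -0.0048, 0.2707]
contact_force: [1.4, -0.7, -1.9]
```

```bash
python3 -m crank '[{"dp":[0,0,-0.0005],"rot":[0,0,0],"grip":-1},{"dp":[0,0,-0.0005],"rot":[0,0,0],"grip":-1}]' | egrep 'pos|force'
python3 -m crank '[{"dp":[0,0,-0.0005],"rot":[0,0,0],"grip":-1},{"dp":[0,0,-0.0005],"rot":[0,0,0],"grip":-1}]' | egrep 'pos|force'
python3 -m crank '[{"dp":[0,0,-0.0005],"rot":[0,0,0],"grip":-1},{"dp":[0,0,-0.0005],"rot":[0,0,0],"grip":-1}]' | egrep 'pos|force'
```

```text
position: [0.6676, -0.0049, 0.2708]
contact_force: [3.4, 0.3, -2.8]
position: [0.6673, -0.0049, 0.2708]
contact_force: [5.0, 0.5, -4.7]
position: [0.667, -0.0049, 0.2708]
contact_force: [6.5, 0.5, -4.9]
```

```bash
python3 -m crank '[{"dp":[0,0,0.002],"rot":[0,0,0],"grip":-1},{"dp":[0,0,0.002],"rot":[0,0,0],"grip":-1}]' | egrep 'pos|force'
python3 -m crank '[{"dp":[0.004,0,0],"rot":[0,0,0],"grip":-1},{"dp":[0.004,0,0],"rot":[0,0,0],"grip":-1}]' | egrep 'pos|force'
python3 -m crank '[{"dp":[0.004,0,0],"rot":[0,0,0],"grip":-1},{"dp":[0.004,0,0],"rot":[0,0,0],"grip":-1}]' | egrep 'pos|force'
```

```text
position: [0.6679, -0.0048, 0.2706]
contact_force: [1.3, 0.4, -1.5]
position: [0.668, -0.0048, 0.2662]
contact_force: [2.5, 0.8, -3.2]
position: [0.668, -0.0049, 0.2622]
contact_force: [1.1, -0.5, -1.9]
```

```bash
python3 -m crank '[{"dp":[0,0,0.0006],"rot":[0,0,0],"grip":-1},{"dp":[0.004,0,0.0006],"rot":[0,0,0],"grip":-1}]' | egrep 'pos|force'
python3 -m crank '[{"dp":[0.004,0,0],"rot":[0,0,0],"grip":-1},{"dp":[0.004,0,0],"rot":[0,0,0],"grip":-1}]' | egrep 'pos|force'
python3 -m crank '[{"dp":[0.004,0,0],"rot":[0,0,0],"grip":-1},{"dp":[0.004,0,0],"rot":[0,0,0],"grip":-1}]' | egrep 'pos|force'
```

```text
position: [0.6688, -0.0047, 0.2588]
contact_force: [-0.0, -0.4, -2.5]
position: [0.6685, -0.0048, 0.254]
contact_force: [-0.1, -0.0, -1.1]
position: [0.6686, -0.0048, 0.2503]
contact_force: [-0.5, 0.6, -1.4]
```

```bash
python3 -m crank '[{"dp":[0.005,0,0],"rot":[0,0,0],"grip":-1},{"dp":[0.010,0,0],"rot":[0,0,0],"grip":-1},{"dp":[0.010,0,0],"rot":[0,0,0],"grip":-1}]' | egrep 'pos|force'
python3 -m crank '[{"dp":[0.005,0,0],"rot":[0,0,0],"grip":-1},{"dp":[0.009,0,0],"rot":[0,0,0],"grip":-1},{"dp":[0.009,0,0],"rot":[0,0,0],"grip":-1}]' | egrep 'pos|force'
python3 - <<'E'
from h import *
s=ctrl.read_camera("side"); crop(s,310,130,430,260,4.6,"s10.png")
plan(mw(-.0345,0,.229),1.664)
E
```

```text
position: [0.6686, -0.0049, 0.24]
contact_force: [0.7, -0.1, -2.6]
position: [0.6687, -0.0049, 0.2312]
contact_force: [0.3, 0.3, -2.2]
dp [0.0025, 0.0001, -0.0003] rot [-0.001, 0.0017, 0.0001] | at [ 0.6688 -0.0048  0.2315] psi 1.663 F [ 0.9 -0.3 -3.1] gap 0.0297 t 14.18 q7 1.23
```

View pics/s10.png

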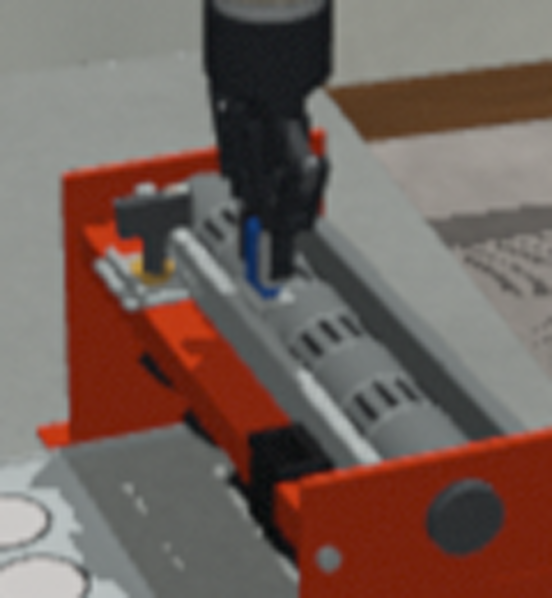

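```bash
for i in 1 2 3 4 5; do python3 -m crank '[{"dp":[0,0,0.0004],"rot":[0,0,0],"grip":-1},{"dp":[0,0,0.0004],"rot":[0,0,0],"grip":-1},{"dp":[0,0,0.0004],"rot":[0,0,0],"grip":-1}]' | egrep 'pos|force'; done
```

```text
position: [0.6692, -0.0046, 0.2318]
contact_force: [0.1, -0.1, -1.1]
position: [0.6694, -0.0046, 0.2317]
contact_force: [-2.1, 0.1, 0.3]
position: [0.6697, -0.0046, 0.2317]
contact_force: [-5.2, -1.0, 1.1]
position: [0.6699, -0.0046, 0.2316]
contact_force: [-6.3, -0.5, 2.5]
position: [0.67, -0.0046, 0.2316]
contact_force: [-7.2, -0.9, 3.3]
```

```bash
python3 -m crank '[{"dp":[0,0,-0.002],"rot":[0,0,0],"grip":-1},{"dp":[0,0,-0.002],"rot":[0,0,0],"grip":-1},{"dp":[0,0,-0.002],"rot":[0,0,0],"grip":-1}]' | egrep 'pos|force'
python3 -m crank '[{"dp":[0,0,-0.0004],"rot":[0,0,0],"grip":-1},{"dp":[0,0,-0.0004],"rot":[0,0,0],"grip":-1},{"dp":[0,0,-0.0004],"rot":[0,0,0],"grip":-1}]' | egrep 'pos|force'
python3 -m crank '[{"dp":[0,0,-0.0004],"rot":[0,0,0],"grip":-1},{"dp":[0,0,-0.0004],"rot":[0,0,0],"grip":-1},{"dp":[0,0,-0.0004],"rot":[0,0,0],"grip":-1}]' | egrep 'pos|force'
python3 -m crank '[{"dp":[0,0,-0.0004],"rot":[0,0,0],"grip":-1},{"dp":[0,0,-0.0004],"rot":[0,0,0],"grip":-1},{"dp":[0,0,-0.0004],"rot":[0,0,0],"grip":-1}]' | egrep 'pos|force'
python3 -m crank '[{"dp":[0,0,-0.0004],"rot":[0,0,0],"grip":-1},{"dp":[0,0,-0.0004],"rot":[0,0,0],"grip":-1},{"dp":[0,0,-0.0004],"rot":[0,0,0],"grip":-1}]' | egrep 'pos|force'
```

```text
position: [0.6692, -0.0047, 0.2317]
contact_force: [-0.9, -0.0, -0.9]
position: [0.6686, -0.0048, 0.2317]
contact_force: [0.1, 0.9, -1.2]
position: [0.6681, -0.0049, 0.2317]
contact_force: [-0.1, 0.3, -1.0]
position: [0.668, -0.0048, 0.2317]
contact_force: [2.9, 0.2, -3.7]
position: [0.6678, -0.0049, 0.2317]
contact_force: [5.0, 0.8, -4.7]
```

```bash
python3 -m crank '[{"dp":[0,0,0.0018],"rot":[0,0,0],"grip":-1},{"dp":[0.002,0,0.0018],"rot":[0,0,0],"grip":-1},{"dp":[0.004,0,0.0018],"rot":[0,0,0],"grip":-1},{"dp":[0.004,0,0.0018],"rot":[0,0,0],"grip":-1}]' | egrep 'pos|force'
python3 -m crank '[{"dp":[0.001,0,0],"rot":[0,0,0],"grip":-1},{"dp":[0.001,0,0],"rot":[0,0,0],"grip":-1},{"dp":[0.001,0,0],"rot":[0,0,0],"grip":-1}]' | egrep 'pos|force'
python3 -m crank '[{"dp":[0.001,0,0],"rot":[0,0,0],"grip":-1},{"dp":[0.001,0,0],"rot":[0,0,0],"grip":-1},{"dp":[0.001,0,0],"rot":[0,0,0],"grip":-1}]' | egrep 'pos|force'
```

```text
position: [0.6689, -0.0047, 0.2276]
contact_force: [-0.3, 0.7, -2.4]
position: [0.6692, -0.0047, 0.2273]
contact_force: [-2.2, -0.5, 5.8]
position: [0.6693, -0.0046, 0.2273]
contact_force: [-3.5, -0.5, 11.7]
```

```bash
python3 -m crank '[{"dp":[-0.002,0,-0.0002],"rot":[0,0,0],"grip":-1},{"dp":[-0.002,0,-0.0002],"rot":[0,0,0],"grip":-1},{"dp":[-0.002,0,-0.0002],"rot":[0,0,0],"grip":-1},{"dp":[-0.002,0,-0.0002],"rot":[0,0,0],"grip":-1},{"dp":[-0.002,0,-0.0002],"rot":[0,0,0],"grip":-1}]' | egrep 'pos|force'
python3 -m crank '[{"dp":[-0.006,0,0],"rot":[0,0,0],"grip":-1},{"dp":[-0.012,0,0],"rot":[0,0,0],"grip":-1},{"dp":[-0.018,0,0],"rot":[0,0,0],"grip":-1},{"dp":[-0.024,0,0],"rot":[0,0,0],"grip":-1},{"dp":[-0.03,0,0],"rot":[0,0,0],"grip":-1}]' | egrep 'pos|force'
```

```text
position: [0.6688, -0.0048, 0.2274]
contact_force: [-0.3, -1.0, -1.1]
position: [0.6688, -0.0047, 0.2582]
contact_force: [-0.5, -0.5, -1.4]
```

```bash
python3 -m crank '[{"dp":[-0.02,0,0],"rot":[0,0,0],"grip":-1},{"dp":[-0.04,0,0],"rot":[0,0,0],"grip":-1},{"dp":[-0.055,0,0],"rot":[0,0,0],"grip":-1},{"dp":[-0.055,0,0],"rot":[0,0,0],"grip":-1}]' | egrep 'pos|force'
python3 - <<'E'
from h import *
plan([.6474,-.1319,.3127],1.664)
E
```

```text
position: [0.6692, -0.0044, 0.3139]
contact_force: [0.2, -0.2, -0.7]
dp [0.0011, -0.1249, -0.0334] rot [-0.0011, 0.004, 0.0001] | at [ 0.6692 -0.0044  0.3139] psi 1.6629 F [ 0.2 -0.2 -0.7] gap 0.0292 t 20.93 q7 1.27
```

```bash
python3 -m crank '[{"dp":[0,-0.03,-0.01],"rot":[0,0,0],"grip":-1},{"dp":[0,-0.06,-0.02],"rot":[0,0.004,0],"grip":-1},{"dp":[0,-0.1,-0.03],"rot":[0,0.004,0],"grip":-1},{"dp":[0,-0.125,-0.033],"rot":[0,0.004,0],"grip":-1},{"dp":[0,-0.125,-0.033],"rot":[0,0.004,0],"grip":-1}]' | egrep 'pos|force'
python3 -m crank '[{"dp":[0.02,0,0],"rot":[0,0,0],"grip":-1},{"dp":[0.035,0,0],"rot":[0,0,0],"grip":-1},{"dp":[0.035,0,0],"rot":[0,0,0],"grip":-1}]' | egrep 'pos|force'
python3 - <<'E'
from h import *
s=ctrl.read_camera("side"); crop(s,340,160,410,230,8,"s11.png")
plan([.6474,-.1319,.2013],1.664)
E
```

```text
position: [0.6468, -0.1356, 0.3112]
contact_force: [-0.0, 0.9, -2.1]
position: [0.6465, -0.1317, 0.2759]
contact_force: [0.2, 0.4, -2.4]
dp [0.0758, -0.0002, 0.0006] rot [-0.0002, -0.0032, -0.0003] | at [ 0.647  -0.1317  0.2771] psi 1.6638 F [ 0.6  0.2 -0.9] gap 0.0291 t 21.98 q7 1.45
```

View pics/s11.png

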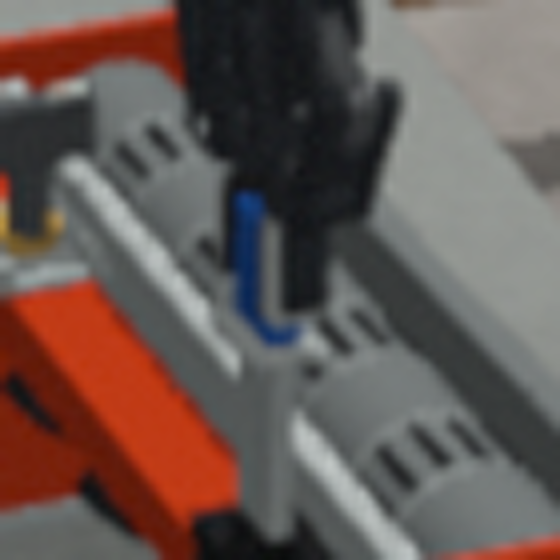

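```bash
python3 -m crank '[{"dp":[0.01,0,0],"rot":[0,-0.003,0],"grip":-1},{"dp":[0.02,0,0],"rot":[0,-0.003,0],"grip":-1},{"dp":[0.02,0,0],"rot":[0,-0.003,0],"grip":-1}]' | egrep 'pos|force'
python3 -m crank '[{"dp":[0.01,0,0],"rot":[0,0,0],"grip":-1},{"dp":[0.02,0,0],"rot":[0,0,0],"grip":-1},{"dp":[0.02,0,0],"rot":[0,0,0],"grip":-1}]' | egrep 'pos|force'
```

```text
position: [0.6467, -0.1325, 0.2565]
contact_force: [-0.3, -0.2, -1.6]
position: [0.6466, -0.1324, 0.2363]
contact_force: [-0.6, -0.5, -1.4]
```

```bash
python3 - <<'E'
from h import *
s=ctrl.read_camera("side"); crop(s,340,160,410,230,8,"s12.png")
plan([.6474,-.1319,.2013],1.664)
E
```

```text
dp [0.0358, 0.0004, 0.0004] rot [-0.0011, 0.0001, -0.0001] | at [ 0.647  -0.1323  0.2371] psi 1.6629 F [-0.8  0.  -1.3] gap 0.029 t 22.77 q7 1.43
```

View pics/s12.png

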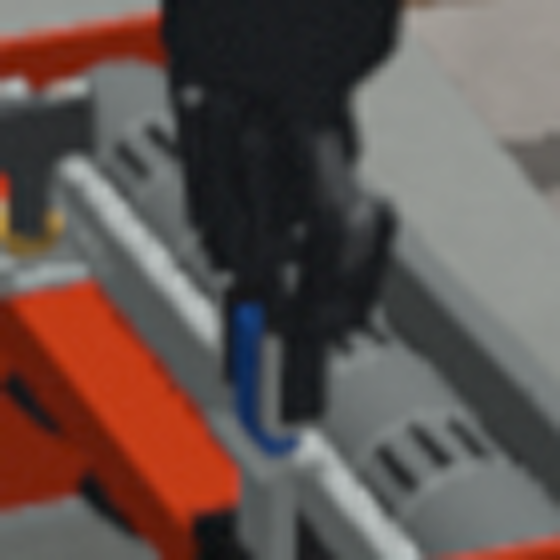

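Going into the slot with no resistance, so I'll finish the descent.

```bash
python3 -m crank '[{"dp":[0.01,0,0],"rot":[0,0,0],"grip":-1},{"dp":[0.02,0,0],"rot":[0,0,0],"grip":-1},{"dp":[0.03,0,0],"rot":[0,0,0],"grip":-1},{"dp":[0.034,0,0],"rot":[0,0,0],"grip":-1},{"dp":[0.034,0,0],"rot":[0,0,0],"grip":-1}]' | egrep 'pos|force'
python3 -m crank '[{"dp":[0.002,0,0],"rot":[0,0,0],"grip":-1},{"dp":[0.002,0,0],"rot":[0,0,0],"grip":-1},{"dp":[0.002,0,0],"rot":[0,0,0],"grip":-1}]' | egrep 'pos|force'
python3 -m crank '[{"dp":[0,0,0],"rot":[0,0,0],"grip":-0.2},{"dp":[0,0,0],"rot":[0,0,0],"grip":0},{"dp":[0,0,0],"rot":[0,0,0],"grip":0.2},{"dp":[-0.04,0,0],"rot":[0,0,0],"grip":0.2},{"dp":[-0.1,0,0],"rot":[0,0,0],"grip":0.3}]'
python3 - <<'E'
from h import *
s=ctrl.read_camera("side"); crop(s,340,160,410,230,8,"s13.png")
p=onz("top",139.2,265.1,.065); j=[.399,-.335]
plan([.6,-.2,.32],1.664)
E
```

```text
position: [0.6471, -0.1323, 0.2032]
contact_force: [1.3, 0.3, -1.6]
position: [0.6474, -0.1322, 0.2018]
contact_force: [0.1, -0.2, -2.5]
t: 24.4
position: [0.6462, -0.1326, 0.301]
ee_rot: [0.705, -0.032, 0.707, 0.033]
contact_force: [1.9, -0.9, 0.6]
finger_gap: 0.0555
dp [-0.0091, -0.0638, -0.0554] rot [-0.0011, 0.0099, 0.0009] | at [ 0.6493 -0.1314  0.3114] psi 1.6629 F [1.2 0.8 7.6] gap 0.0552 t 24.45 q7 1.46
```

View pics/s13.png

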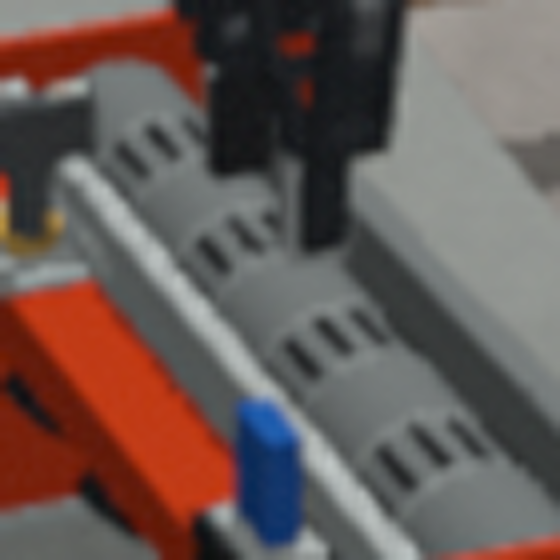

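```bash
python3 -m crank '[{"dp":[0,-0.03,-0.04],"rot":[0,0,0],"grip":0.3},{"dp":[0,-0.06,-0.08],"rot":[0,0,0],"grip":1},{"dp":[0,-0.09,-0.13],"rot":[0,0,0],"grip":1},{"dp":[0,-0.12,-0.18],"rot":[0,0,0],"grip":1},{"dp":[0.02,-0.15,-0.22],"rot":[0,0,0],"grip":1}]'
python3 - <<'E'
from h import *
t=ctrl.read_camera("top");s=ctrl.read_camera("side")
cv2.imwrite("pics/t14.png",t[:,:,::-1]);cv2.imwrite("pics/s14.png",s[:,:,::-1])
plan([.399,-.335,.20],1.664)
E
```

```text
t: 25.08
position: [0.441, -0.3032, 0.2825]
ee_rot: [0.708, -0.033, 0.705, 0.031]
contact_force: [0.3, -1.3, -0.4]
finger_gap: 0.085
dp [0.0795, -0.0247, -0.0392] rot [-0.0099, -0.0043, 0.0011] | at [ 0.4364 -0.307   0.2793] psi 1.6541 F [-0.3 -0.5  1.2] gap 0.0854 t 25.18 q7 1.87
```

View pics/t14.png

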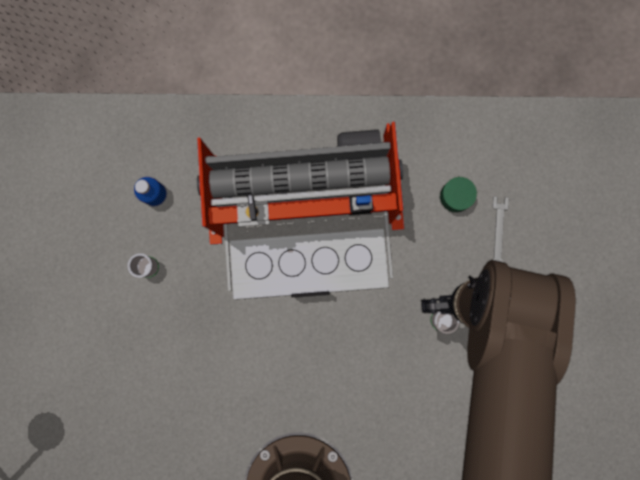

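View pics/s14.png

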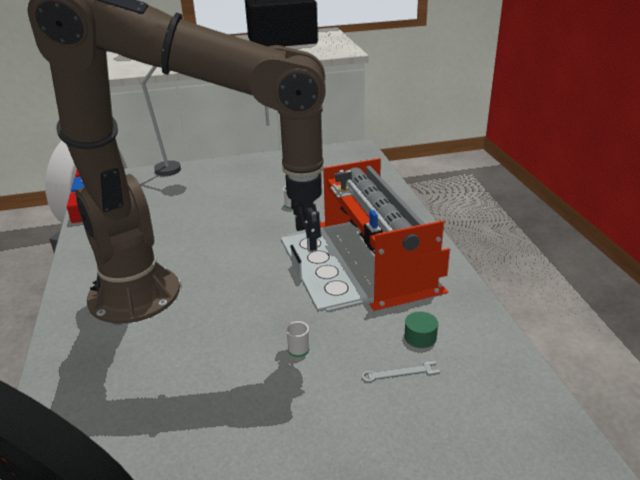

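```bash
python3 -m crank '[{"dp":[0.02,-0.024,-0.039],"rot":[0,0,0],"grip":1},{"dp":[0.06,-0.024,-0.039],"rot":[-0.008,-0.004,0],"grip":1},{"dp":[0.08,-0.024,-0.039],"rot":[-0.008,-0.004,0],"grip":1},{"dp":[0.08,-0.024,-0.039],"rot":[-0.008,-0.004,0],"grip":1}]'
python3 - <<'E'
from h import *
t=ctrl.read_camera("top");s=ctrl.read_camera("side")
crop(t,400,270,500,370,5,"t15.png");crop(s,250,260,350,380,5,"s15.png")
plan([.399,-.335,.018],1.664)
E
```

```text
t: 25.68
position: [0.4049, -0.3287, 0.2004]
ee_rot: [0.707, -0.035, 0.705, 0.036]
contact_force: [-0.7, 0.1, 0.1]
finger_gap: 0.0854
dp [0.1842, -0.005, -0.0089] rot [0.0076, 0.0059, 0.0005] | at [ 0.4062 -0.3291  0.2022] psi 1.6716 F [0.4 0.6 0.5] gap 0.0852 t 25.77 q7 1.9
```

View pics/t15.png

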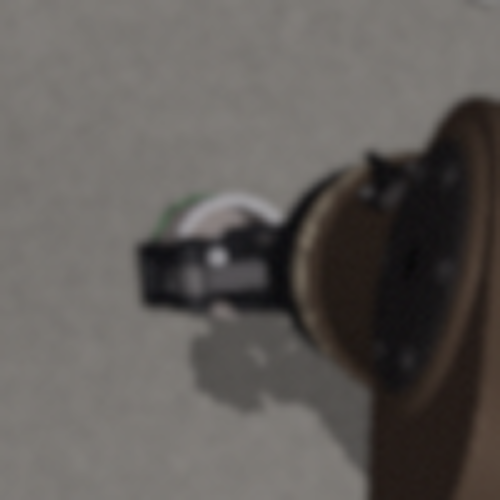

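View pics/s15.png

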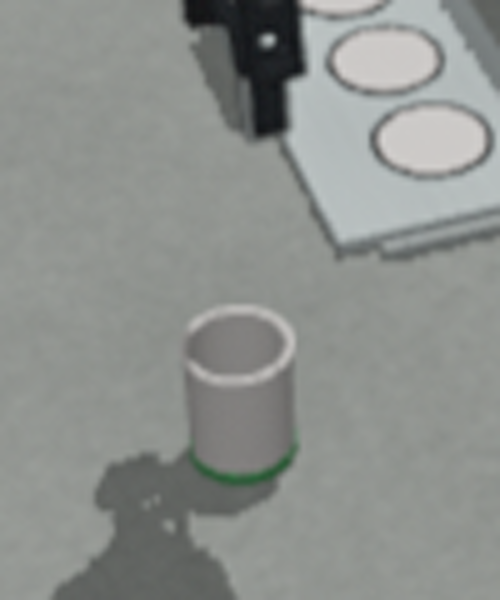

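```bash
python3 -m crank '[{"dp":[0.05,-0.005,-0.008],"rot":[0.004,0.003,0],"grip":1},{"dp":[0.09,-0.005,-0.008],"rot":[0.004,0.003,0],"grip":1},{"dp":[0.09,-0.005,-0.008],"rot":[0.004,0.003,0],"grip":1},{"dp":[0.09,-0.005,-0.008],"rot":[0.004,0.003,0],"grip":1}]'
python3 - <<'E'
from h import *
plan([.399,-.335,.018],1.664)
E
```

```text
t: 26.28
position: [0.4, -0.3354, 0.1134]
ee_rot: [0.708, -0.035, 0.705, 0.034]
contact_force: [0.0, 0.3, -0.3]
finger_gap: 0.0856
dp [0.0954, 0.0006, -0.0013] rot [0.0035, 0.0042, 0.0017] | at [ 0.4    -0.3354  0.1134] psi 1.6675 F [ 0.   0.3 -0.3] gap 0.0856 t 26.27 q7 1.82
```

```bash
python3 -m crank '[{"dp":[0.03,0,-0.001],"rot":[0.003,0.003,0],"grip":1},{"dp":[0.06,0,-0.001],"rot":[0.003,0.003,0],"grip":1},{"dp":[0.08,0,-0.001],"rot":[0.003,0.003,0],"grip":1},{"dp":[0.094,0,-0.001],"rot":[0.003,0.003,0],"grip":1},{"dp":[0.094,0,-0.001],"rot":[0.003,0.003,0],"grip":1}]' | egrep 'pos|force'
python3 -m crank '[{"dp":[0,0,0],"rot":[0,0,0],"grip":0.6},{"dp":[0,0,0],"rot":[0,0,0],"grip":0.3},{"dp":[0,0,0],"rot":[0,0,0],"grip":0},{"dp":[0,0,0],"rot":[0,0,0],"grip":-0.2},{"dp":[0,0,0],"rot":[0,0,0],"grip":-0.2}]' 20
python3 - <<'E'
from h import *
s=ctrl.read_camera("side");crop(s,250,260,350,380,5,"s16.png")
plan([.399,-.335,.018],1.664)
E
```

```text
position: [0.3981, -0.3354, 0.0179]
contact_force: [-0.8, -0.1, -0.0]
t: 27.52
position: [0.398, -0.3355, 0.0182]
ee_rot: [0.706, -0.033, 0.706, 0.032]
contact_force: [-1.0, 0.4, 5.9]
finger_gap: 0.0514
dp [0.0002, 0.0004, 0.001] rot [-0.0001, -0.0003, 0.0012] | at [ 0.398  -0.3355  0.0182] psi 1.6639 F [-1.   1.   5.8] gap 0.0511 t 27.57 q7 1.69
```

View pics/s16.png

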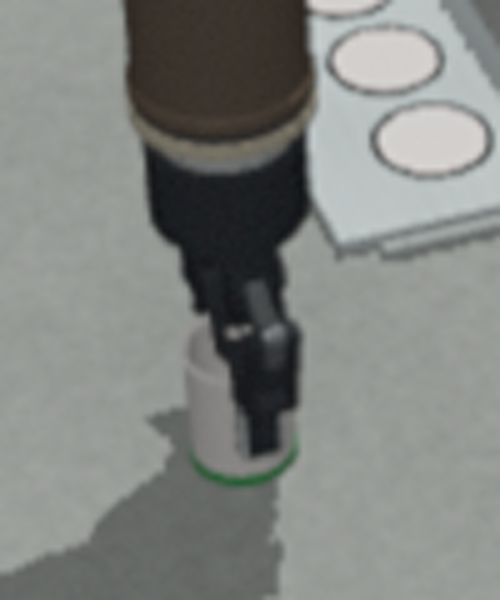

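```bash
python3 -m crank '[{"dp":[-0.05,0,0],"rot":[0,0,0],"grip":-0.2},{"dp":[-0.1,0,0],"rot":[0,0,0],"grip":-0.2},{"dp":[-0.13,0.03,0.02],"rot":[0,0,0],"grip":-0.2},{"dp":[-0.13,0.06,0.05],"rot":[0,0,0],"grip":-0.2},{"dp":[-0.13,0.09,0.08],"rot":[0,0,0],"grip":-0.2}]' 30
python3 - <<'E'
from h import *
plan([.544,-.1355,.15],1.664)
E
```

```text
t: 28.2
position: [0.4696, -0.2376, 0.1481]
ee_rot: [0.706, -0.033, 0.706, 0.032]
contact_force: [0.8, -0.7, -1.5]
finger_gap: 0.0513
dp [-0.0021, 0.0948, 0.0835] rot [-0.0012, -0.0002, 0.0014] | at [ 0.4696 -0.2376  0.1481] psi 1.6628 F [ 0.8 -0.7 -1.5] gap 0.0513 t 28.2 q7 1.62
```

```bash
python3 -m crank '[{"dp":[-0.002,0.03,0.028],"rot":[0,0,0],"grip":-0.2},{"dp":[-0.002,0.065,0.058],"rot":[0,0,0],"grip":-0.2},{"dp":[-0.002,0.095,0.083],"rot":[0,0,0],"grip":-0.2},{"dp":[-0.002,0.095,0.083],"rot":[0,0,0],"grip":-0.2},{"dp":[-0.002,0.095,0.083],"rot":[0,0,0],"grip":-0.2}]'
python3 - <<'E'
from h import *
t=ctrl.read_camera("top");s=ctrl.read_camera("side")
crop(t,240,190,440,330,4,"t17.png");crop(s,270,190,400,320,4.5,"s17.png")
plan([.544,-.1355,.06],1.664)
E
```

```text
t: 28.82
position: [0.5423, -0.1363, 0.149]
ee_rot: [0.706, -0.033, 0.707, 0.033]
contact_force: [0.1, 0.5, -1.4]
finger_gap: 0.0512
dp [0.089, 0.0016, 0.0022] rot [-0.0018, -0.0019, 0.0008] | at [ 0.5421 -0.1372  0.149 ] psi 1.6622 F [-0.2 -0.7 -0.1] gap 0.0515 t 28.93 q7 1.4
```

View pics/s17.png

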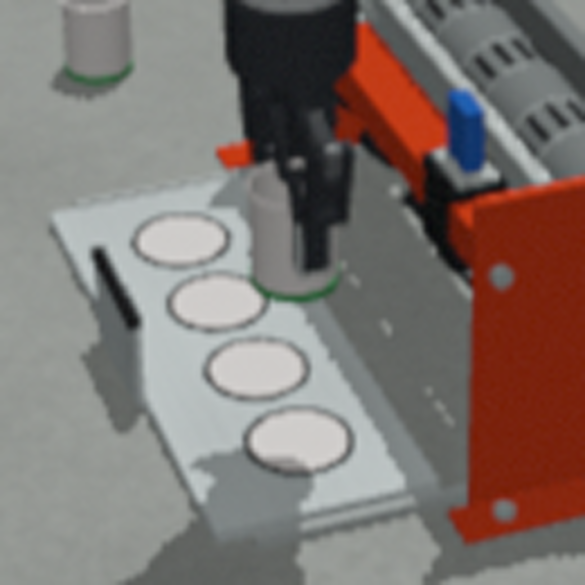

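View pics/t17.png

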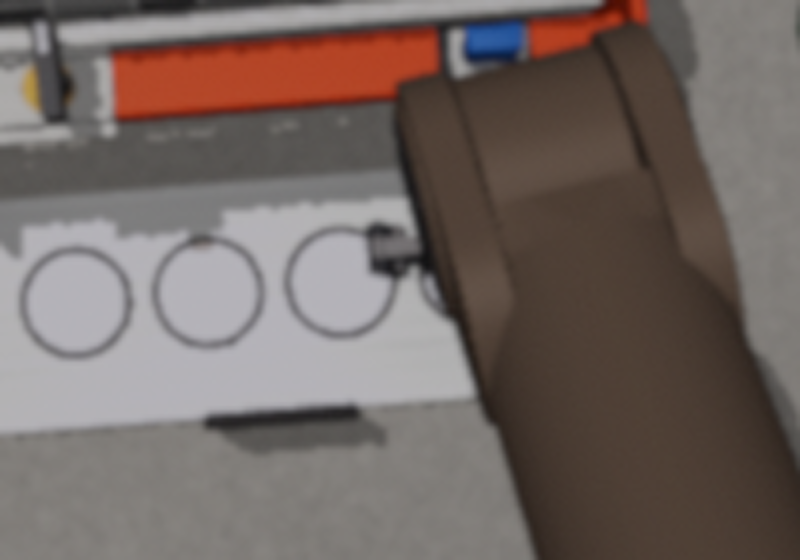

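```bash
python3 -m crank '[{"dp":[0.04,0.001,0.002],"rot":[0,0,0],"grip":-0.2},{"dp":[0.08,0.001,0.002],"rot":[0,-0.002,0],"grip":-0.2},{"dp":[0.105,0.001,0.002],"rot":[0,-0.002,0],"grip":-0.2},{"dp":[0.116,0.001,0.002],"rot":[0,-0.002,0],"grip":-0.2},{"dp":[0.116,0.001,0.002],"rot":[0,-0.002,0],"grip":-0.2}]'
python3 - <<'E'
from h import *
s=ctrl.read_camera("side");crop(s,270,190,400,320,4.5,"s18.png")
plan([.544,-.1355,.0285],1.664)
E
```

```text
t: 29.55
position: [0.5442, -0.1353, 0.033]
ee_rot: [0.706, -0.033, 0.706, 0.033]
contact_force: [-0.7, -0.1, -0.5]
finger_gap: 0.0512
dp [0.0053, -0.0003, -0.0009] rot [-0.0008, 0.0016, 0.0004] | at [ 0.5449 -0.1351  0.0338] psi 1.6632 F [ 0.1  0.4 -1.4] gap 0.0512 t 29.6 q7 1.27
```

View pics/s18.png

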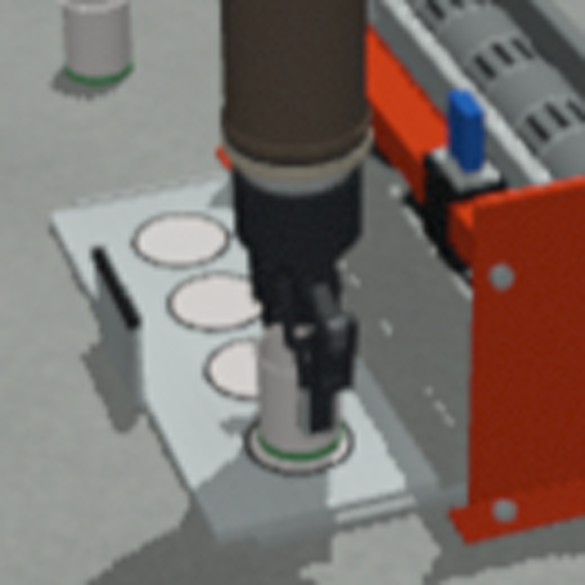

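```bash
python3 -m crank '[{"dp":[0.003,0,-0.001],"rot":[0,0,0],"grip":-0.2},{"dp":[0.005,0,-0.001],"rot":[0,0,0],"grip":-0.2},{"dp":[0.005,0,-0.001],"rot":[0,0,0],"grip":-0.2}]' | egrep 'pos|force'
python3 -m crank '[{"dp":[0,0,0],"rot":[0,0,0],"grip":0.3},{"dp":[0,0,0],"rot":[0,0,0],"grip":0.6},{"dp":[0,0,0],"rot":[0,0,0],"grip":0.8},{"dp":[-0.05,0,0],"rot":[0,0,0],"grip":0.8},{"dp":[-0.1,0,0],"rot":[0,0,0],"grip":0.8}]'
python3 - <<'E'
from h import *
plan([.5154,.374,.17],1.664)
E
```

```text
position: [0.5437, -0.1348, 0.0284]
contact_force: [-0.2, 0.7, -1.7]
t: 30.6
position: [0.543, -0.1345, 0.129]
ee_rot: [0.706, -0.033, 0.706, 0.033]
contact_force: [1.0, -0.3, 0.1]
finger_gap: 0.0769
dp [-0.0406, 0.5089, 0.02] rot [0.0003, -0.0003, -0.0008] | at [ 0.543  -0.1345  0.129 ] psi 1.6643 F [ 1.  -0.3  0.1] gap 0.0769 t 30.6 q7 1.37
```

```bash
python3 -m crank '[{"dp":[-0.05,0,0],"rot":[0,0,0],"grip":1},{"dp":[-0.08,0.05,-0.01],"rot":[0,0,0],"grip":1},{"dp":[-0.08,0.11,-0.01],"rot":[0,0,0],"grip":1},{"dp":[-0.08,0.17,-0.01],"rot":[0,0,0],"grip":1},{"dp":[-0.08,0.23,-0.01],"rot":[0,0,0],"grip":1}]' | egrep 'pos|force'
python3 -m crank '[{"dp":[0,0.06,0],"rot":[0,0,0],"grip":1},{"dp":[0,0.12,0.01],"rot":[0,0,0],"grip":1},{"dp":[0,0.18,0.02],"rot":[0,0,0],"grip":1},{"dp":[0,0.23,0.025],"rot":[0,0,0],"grip":1},{"dp":[0,0.23,0.025],"rot":[0,0,0],"grip":1}]' | egrep 'pos|force'
python3 - <<'E'
from h import *
t=ctrl.read_camera("top");s=ctrl.read_camera("side")
cv2.imwrite("pics/t19.png",t[:,:,::-1]);crop(s,250,150,400,320,3.5,"s19.png")
plan([.5154,.374,.15],1.664)
E
```

```text
position: [0.5117, 0.0949, 0.2084]
contact_force: [0.5, 0.4, 0.2]
position: [0.5134, 0.33, 0.2082]
contact_force: [0.6, -0.5, -0.3]
dp [0.0577, 0.0489, 0.0048] rot [0.0013, 0.0005, 0.0007] | at [0.5152 0.3249 0.2078] psi 1.6653 F [ 0.4 -0.3 -0.6] gap 0.0854 t 31.95 q7 0.63
```

View pics/t19.png

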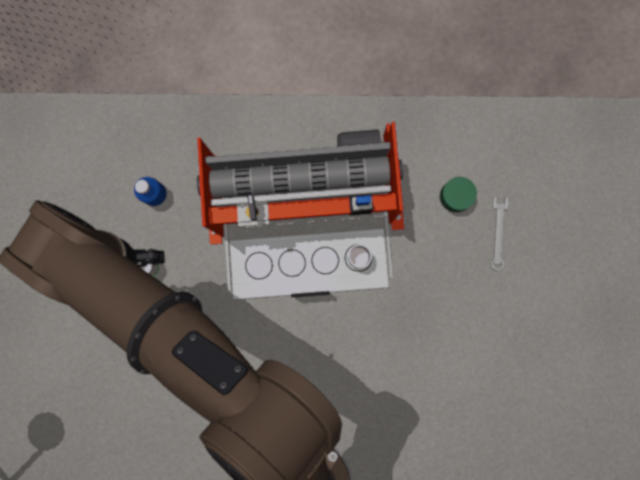

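View pics/s19.png

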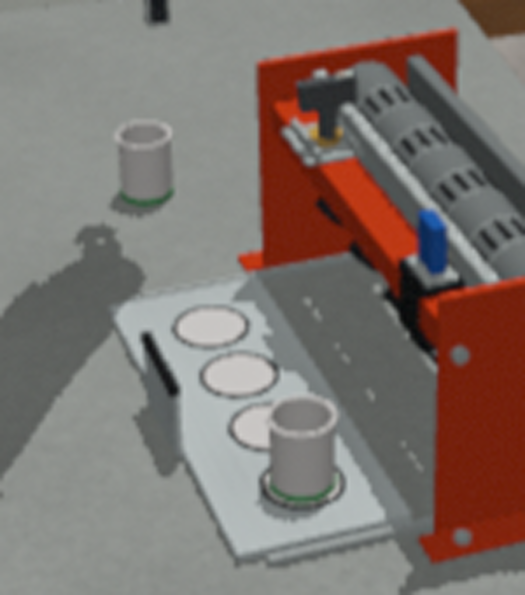

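```bash
python3 -m crank '[{"dp":[0,0.03,0.003],"rot":[0,0,0],"grip":1},{"dp":[0.03,0.049,0.005],"rot":[0,0,0],"grip":1},{"dp":[0.08,0.049,0.005],"rot":[0,0,0],"grip":1},{"dp":[0.1,0.049,0.005],"rot":[0,0,0],"grip":1},{"dp":[0.1,0.049,0.005],"rot":[0,0,0],"grip":1}]' | egrep 'pos|force'
python3 - <<'E'
from h import *
s=ctrl.read_camera("side");crop(s,250,130,350,230,5,"s20.png")
plan([.5152,.374,.018],1.664)
p,R,_=cur()
for k in(-.043,0,.043): print(((proj("side",p+R.apply([-.013,k,0]))-[250,130])*5).round())
E
```

```text
position: [0.5163, 0.372, 0.1073]
contact_force: [0.5, -0.0, -0.0]
dp [0.0908, 0.001, -0.0016] rot [-0.0014, 0.0012, 0.0003] | at [0.5168 0.3732 0.1088] psi 1.6626 F [-1.1 -0.2  0.1] gap 0.0853 t 32.62 q7 0.5
[223. 244.]
[205. 217.]
[188. 191.]
```

View pics/s20.png

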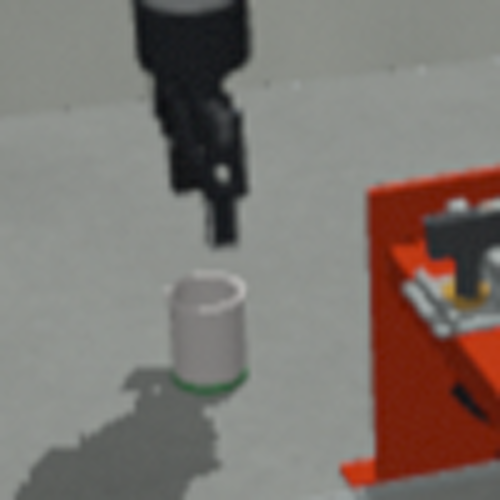

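```bash
python3 -m crank '[{"dp":[0.03,0.001,-0.001],"rot":[0,0,0],"grip":1},{"dp":[0.06,0.001,-0.001],"rot":[0,0,0],"grip":1},{"dp":[0.08,0.001,-0.001],"rot":[0,0,0],"grip":1},{"dp":[0.09,0.001,-0.001],"rot":[0,0,0],"grip":1},{"dp":[0.09,0.001,-0.001],"rot":[0,0,0],"grip":1}]' | egrep 'pos|force'
python3 -m crank '[{"dp":[0,0,0],"rot":[0,0,0],"grip":0.6},{"dp":[0,0,0],"rot":[0,0,0],"grip":0.3},{"dp":[0,0,0],"rot":[0,0,0],"grip":0},{"dp":[0,0,0],"rot":[0,0,0],"grip":-0.2},{"dp":[0,0,0],"rot":[0,0,0],"grip":-0.2}]' 20
python3 - <<'E'
from h import *
s=ctrl.read_camera("side");crop(s,250,130,350,230,5,"s21.png")
plan([.5152,.374,.018],1.664)
E
```

```text
position: [0.5153, 0.3749, 0.0184]
contact_force: [-0.3, 0.3, 0.1]
t: 33.88
position: [0.5155, 0.3752, 0.019]
ee_rot: [0.707, -0.033, 0.706, 0.033]
contact_force: [-1.2, -1.0, 5.8]
finger_gap: 0.0514
dp [0.0009, -0.0012, -0.0004] rot [-0.0001, 0.0021, -0.0004] | at [0.5155 0.3752 0.0189] psi 1.6639 F [-0.5 -0.7  6.3] gap 0.0512 t 33.92 q7 0.42
```

View pics/s21.png

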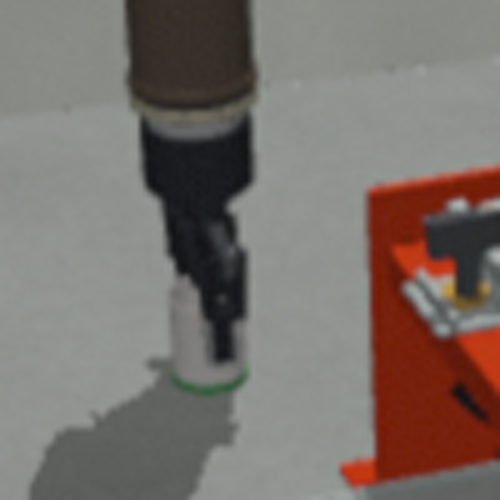

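Gripped. Next I'll take it to ring 4 at (0.522, 0.1025).

```bash
python3 -m crank '[{"dp":[-0.05,0,0],"rot":[0,0,0],"grip":-0.2},{"dp":[-0.1,-0.02,0],"rot":[0,0,0],"grip":-0.2},{"dp":[-0.13,-0.08,-0.005],"rot":[0,0,0],"grip":-0.2},{"dp":[-0.13,-0.14,-0.01],"rot":[0,0,0],"grip":-0.2},{"dp":[-0.13,-0.2,-0.015],"rot":[0,0,0],"grip":-0.2}]' 30 | egrep 'pos|force|gap'
python3 - <<'E'
from h import *
plan([.522,.1025,.15],1.664)
E
```

```text
position: [0.5186, 0.1724, 0.1485]
contact_force: [1.0, -0.8, -2.3]
finger_gap: 0.051
dp [-0.0014, -0.0699, -0.0031] rot [0.0, 0.002, 0.0006] | at [0.5186 0.1724 0.1485] psi 1.664 F [ 1.  -0.8 -2.3] gap 0.051 t 34.55 q7 0.8
```

```bash
python3 -m crank '[{"dp":[0,-0.04,-0.002],"rot":[0,0,0],"grip":-0.2},{"dp":[0,-0.07,-0.003],"rot":[0,0,0],"grip":-0.2},{"dp":[0.03,-0.07,-0.003],"rot":[0,0,0],"grip":-0.2},{"dp":[0.07,-0.07,-0.003],"rot":[0,0,0],"grip":-0.2},{"dp":[0.08,-0.07,-0.003],"rot":[0,0,0],"grip":-0.2}]' | egrep 'pos|force|gap'
python3 - <<'E'
from h import *
plan([.522,.1025,.03],1.664)
s=ctrl.read_camera("side");crop(s,270,190,400,320,4.5,"s22.png")
E
```

```text
position: [0.5206, 0.1034, 0.0661]
contact_force: [-0.5, 0.4, -0.8]
finger_gap: 0.0513
dp [0.0361, -0.001, 0.0014] rot [0.0, -0.0029, 0.001] | at [0.5206 0.1034 0.0661] psi 1.664 F [-0.5  0.4 -0.8] gap 0.0513 t 35.17 q7 0.83
```

View pics/s22.png

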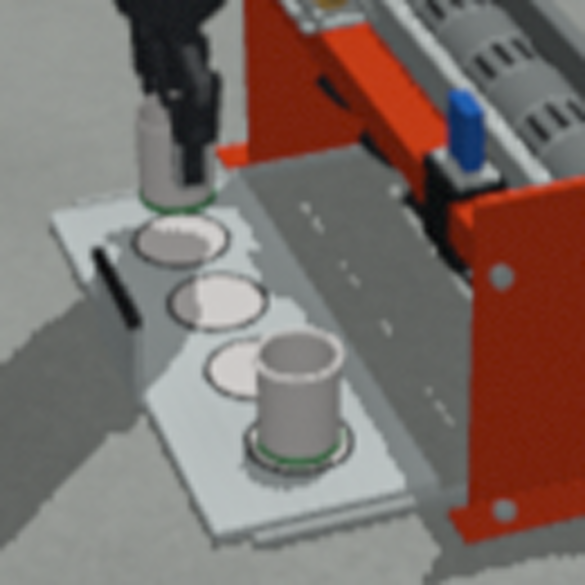

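```bash
python3 -m crank '[{"dp":[0.02,-0.001,0.001],"rot":[0,-0.002,0],"grip":-0.2},{"dp":[0.032,-0.001,0.001],"rot":[0,-0.002,0],"grip":-0.2},{"dp":[0.036,-0.001,0.001],"rot":[0,-0.002,0],"grip":-0.2},{"dp":[0.036,-0.001,0.001],"rot":[0,-0.002,0],"grip":-0.2}]' | egrep 'pos|force|gap'
python3 - <<'E'
from h import *
plan([.522,.1025,.0285],1.664)
s=ctrl.read_camera("side");crop(s,270,190,400,320,4.5,"s23.png")
E
```

```text
position: [0.5235, 0.1036, 0.0325]
contact_force: [-0.2, 0.1, -1.5]
finger_gap: 0.051
dp [0.004, -0.001, -0.0017] rot [0.0002, 0.0033, 0.0001] | at [0.5235 0.1036 0.0325] psi 1.6642 F [-0.2  0.1 -1.5] gap 0.051 t 35.73 q7 0.78
```

View pics/s23.png

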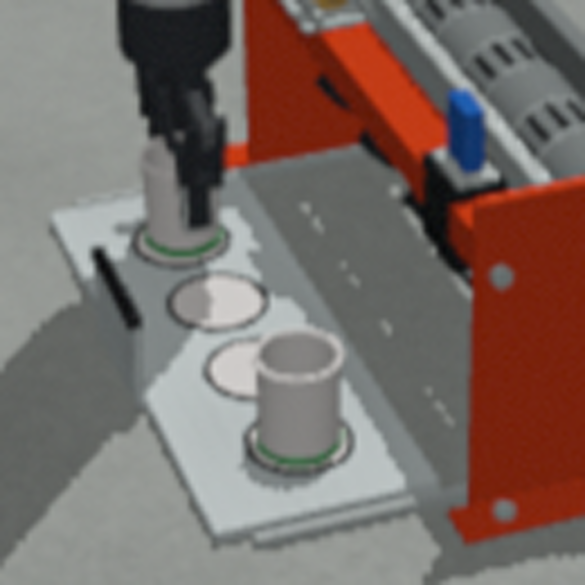

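```bash
python3 -m crank '[{"dp":[0.002,-0.001,-0.001],"rot":[0,0.002,0],"grip":-0.2},{"dp":[0.0035,-0.001,-0.0015],"rot":[0,0.002,0],"grip":-0.2},{"dp":[0.0035,-0.001,-0.0015],"rot":[0,0.002,0],"grip":-0.2}]' | egrep 'pos|force'
python3 -m crank '[{"dp":[0,0,0],"rot":[0,0,0],"grip":0.3},{"dp":[0,0,0],"rot":[0,0,0],"grip":0.6},{"dp":[0,0,0],"rot":[0,0,0],"grip":0.8},{"dp":[-0.05,0,0],"rot":[0,0,0],"grip":0.8},{"dp":[-0.1,0,0],"rot":[0,0,0],"grip":0.8}]'
python3 - <<'E'
from h import *
plan([.40,0,.20],1.664)
E
```

```text
position: [0.5222, 0.1021, 0.029]
contact_force: [-1.4, -1.7, 3.4]
t: 36.78
position: [0.5213, 0.1024, 0.1294]
ee_rot: [0.706, -0.033, 0.707, 0.033]
contact_force: [1.3, -0.3, 0.6]
finger_gap: 0.0771
dp [-0.0705, -0.0906, -0.1304] rot [0.0004, -0.0005, -0.0002] | at [0.5213 0.1024 0.1294] psi 1.6644 F [ 1.3 -0.3  0.6] gap 0.0771 t 36.77 q7 0.91
```

```bash
cat >> h.py <<'E'
def plant(p,psi,th):
    p0,R0,s=cur(); dp=R0.inv().apply(np.array(p)-p0); T=Ro.from_matrix(Rd(psi))*Ro.from_rotvec([0,th,0]); rv=(R0.inv()*T).as_rotvec()
    print("dp",dp.round(4).tolist(),"rot",rv.round(4).tolist(),"| at",p0.round(4),"F",np.round(s["contact_force"],1),"gap",round(s["finger_gap"],4),"t",round(s["t"],2),"q",np.round(s["q"],2).tolist())
E
python3 -m crank '[{"dp":[-0.04,0,0],"rot":[0,0,0],"grip":0.8},{"dp":[-0.07,-0.04,-0.04],"rot":[0,0,0],"grip":0},{"dp":[-0.07,-0.08,-0.08],"rot":[0,-0.15,0],"grip":-1},{"dp":[-0.07,-0.12,-0.11],"rot":[0,-0.3,0],"grip":-1},{"dp":[-0.07,-0.12,-0.13],"rot":[0,-0.45,0],"grip":-1}]'
python3 - <<'E'
from h import *
plant([.4105,-.0285,.12],1.664,-.6)
t=ctrl.read_camera("top");s=ctrl.read_camera("side")
crop(t,200,180,400,320,4,"t24.png");crop(s,230,130,400,320,3.1,"s24.png")
E
```

```text
t: 37.4
position: [0.4155, -0.0069, 0.1986]
ee_rot: [0.803, -0.016, 0.593, 0.06]
contact_force: [-0.6, 2.3, 0.1]
finger_gap: 0.0033
dp [0.0718, -0.0244, -0.0302] rot [0.0009, -0.2987, -0.0509] | at [ 0.4155 -0.0069  0.1986] F [-0.6  2.3  0.1] gap 0.0033 t 37.4 q [0.99, 0.06, -1.04, 2.26, -0.03, 0.56, 1.67]
```

View pics/t24.png

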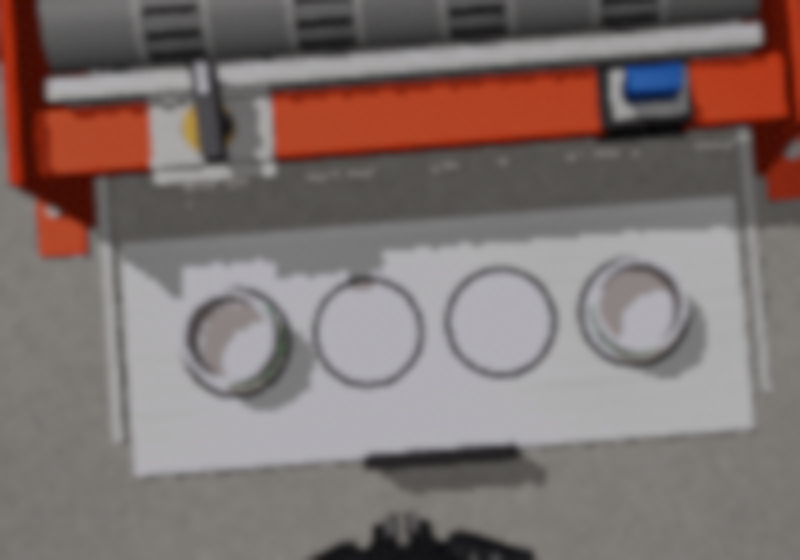

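View pics/s24.png

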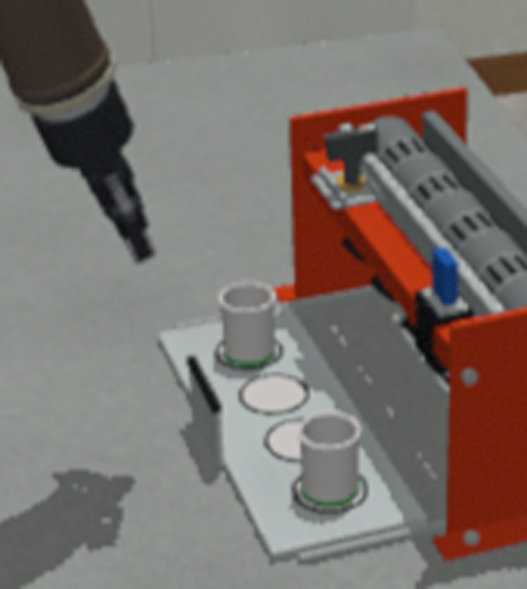

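```bash
python3 -m crank '[{"dp":[0.03,-0.012,-0.015],"rot":[0,-0.15,-0.03],"grip":-1},{"dp":[0.06,-0.02,-0.03],"rot":[0,-0.298,-0.05],"grip":-1},{"dp":[0.07,-0.024,-0.03],"rot":[0,-0.298,-0.05],"grip":-1},{"dp":[0.07,-0.024,-0.03],"rot":[0,-0.298,-0.05],"grip":-1}]'
python3 - <<'E'
from h import *
plant([.4105,-.0285,.047],1.664,-.6)
for n,uv in(("r1",(358.4,255.9)),("r4",(259.1,264.6))): print(n,onz("top",*uv,.075).round(4))
E
```

```text
t: 38.0
position: [0.3991, 0.0418, 0.1821]
ee_rot: [0.869, 0.002, 0.491, 0.057]
contact_force: [0.3, 1.1, 0.3]
finger_gap: -0.0001
dp [0.114, -0.079, -0.0639] rot [-0.0287, -0.0546, -0.0524] | at [0.3991 0.0418 0.1821] F [0.3 1.1 0.3] gap -0.0001 t 38.0 q [1.1, -0.09, -1.18, 2.51, -0.85, 0.18, 2.35]
r1 [ 0.5431 -0.1331  0.075 ]
r4 [0.52   0.0941 0.075 ]
```

```bash
python3 - <<'E'
from h import *
t=ctrl.read_camera("top"); crop(t,230,235,290,295,10,"t25.png"); crop(t,330,225,390,285,10,"t25b.png")
plant([.405,-.0285,.17],1.664,-.15)
for x,y in((.5222,.1021),(.5437,-.1348)):
  for z in(.010,.075):
    print(((proj("top",[x,y,z])-([230,235] if y>0 else [330,225])+.5)*10).round())
E
```

```text
dp [0.0063, -0.0725, -0.0034] rot [-0.0196, 0.3959, -0.0585] | at [0.3978 0.0431 0.1816] F [-2.7  3.7 -1.3] gap -0.0001 t 38.05 q [1.11, -0.1, -1.19, 2.51, -0.87, 0.18, 2.37]
[296. 307.]
[261. 291.]
[281. 331.]
[296. 312.]
```

View pics/t25.png

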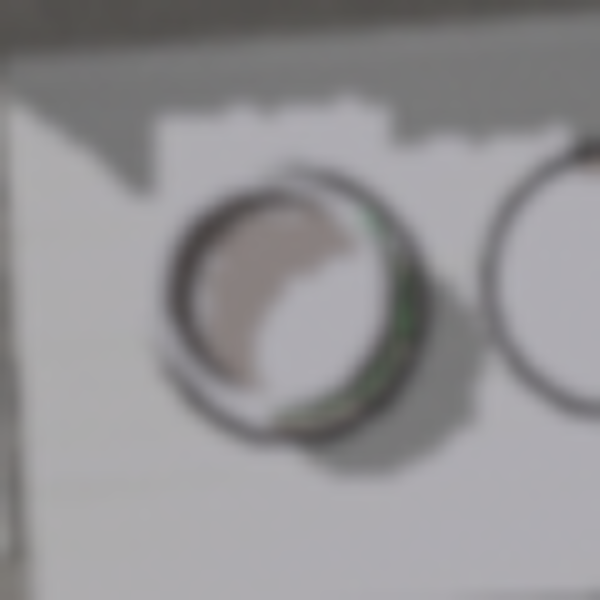

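View pics/t25b.png

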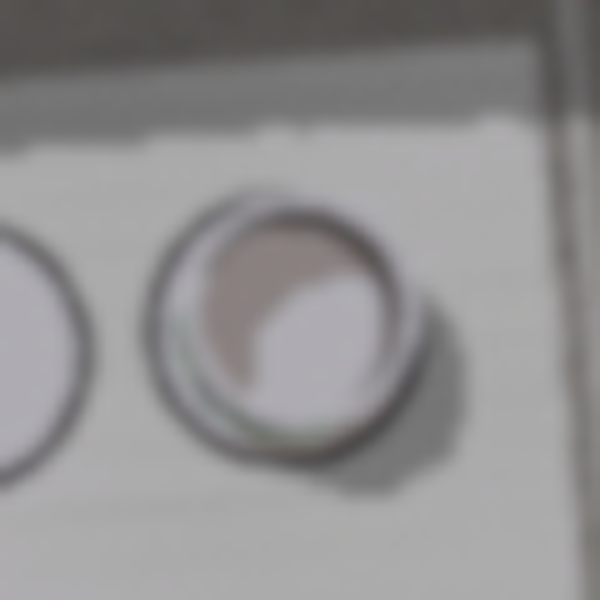

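```bash
python3 -m crank '[{"dp":[0,-0.02,0],"rot":[0,0.15,-0.02],"grip":-1},{"dp":[0,-0.04,0],"rot":[-0.01,0.3,-0.04],"grip":-1},{"dp":[0.003,-0.06,-0.003],"rot":[-0.02,0.396,-0.058],"grip":-1},{"dp":[0.006,-0.073,-0.003],"rot":[-0.02,0.396,-0.058],"grip":-1},{"dp":[0.006,-0.073,-0.003],"rot":[-0.02,0.396,-0.058],"grip":-1}]'
python3 - <<'E'
from h import *
plant([.4105,-.0285,.12],1.664,-.15)
E
```

```text
t: 38.67
position: [0.4101, -0.0337, 0.171]
ee_rot: [0.757, -0.033, 0.652, 0.034]
contact_force: [-0.2, 1.5, -1.3]
finger_gap: 0.0001
dp [0.0505, 0.0054, -0.0067] rot [0.0023, -0.0016, 0.0059] | at [ 0.4101 -0.0337  0.171 ] F [-0.2  1.5 -1.3] gap 0.0001 t 38.67 q [0.87, 0.21, -1.02, 2.19, 0.29, 0.71, 1.34]
```

```bash
python3 -m crank '[{"dp":[0.04,0.004,-0.006],"rot":[0,0,0.004],"grip":-1},{"dp":[0.08,0.004,-0.012],"rot":[0,0,0.004],"grip":-1},{"dp":[0.12,0.004,-0.018],"rot":[0,0,0.004],"grip":-1},{"dp":[0.122,0.004,-0.018],"rot":[0,0,0.004],"grip":-1},{"dp":[0.122,0.004,-0.018],"rot":[0,0,0.004],"grip":-1}]'
python3 - <<'E'
from h import *
plant([.455,-.0243,.047],1.664,-.15)
s=ctrl.read_camera("side");crop(s,230,130,400,320,3.1,"s26.png")
E
```

```text
t: 39.3
position: [0.4068, -0.0277, 0.0483]
ee_rot: [0.757, -0.031, 0.652, 0.037]
contact_force: [0.6, -0.5, 0.6]
finger_gap: 0.0
dp [0.0084, -0.0013, 0.0476] rot [0.0034, -0.001, -0.0015] | at [ 0.4068 -0.0277  0.0483] F [ 0.6 -0.5  0.6] gap 0.0 t 39.3 q [0.52, 0.41, -0.71, 2.36, 0.73, 0.41, 0.88]
```

View pics/s26.png

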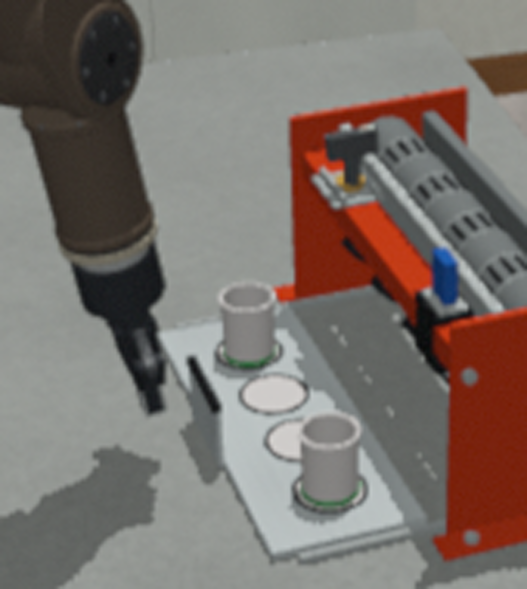

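```bash
python3 -m crank '[{"dp":[0.002,0,0.012],"rot":[0,0,0],"grip":-1},{"dp":[0.003,0,0.022],"rot":[0,0,0],"grip":-1},{"dp":[0.004,0,0.028],"rot":[0,0,0],"grip":-1},{"dp":[0.005,0,0.033],"rot":[0,0,0],"grip":-1},{"dp":[0.006,0,0.038],"rot":[0,0,0],"grip":-1}]' | egrep 'pos|force'
python3 -m crank '[{"dp":[0.0008,0,0.005],"rot":[0,-0.01,0],"grip":-1},{"dp":[0.0015,0,0.01],"rot":[0,-0.02,0],"grip":-1},{"dp":[0.002,0,0.015],"rot":[0,-0.03,0],"grip":-1},{"dp":[0.003,0,0.02],"rot":[0,-0.04,0],"grip":-1},{"dp":[0.0037,0,0.025],"rot":[0,-0.05,0],"grip":-1}]' | egrep 'pos|force'
python3 - <<'E'
from h import *
s=ctrl.read_camera("side");crop(s,230,130,400,320,3.1,"s27.png")
p,R,_=cur(); print(p, "lateral dev in meter y", ((p[:2]-M)@np.array([-np.sin(YAW),np.cos(YAW)])).round(4), "x",((p[:2]-M)@np.array([np.cos(YAW),np.sin(YAW)])).round(4))
E
```

```text
position: [0.4437, -0.0247, 0.0468]
contact_force: [-2.3, -0.4, 1.8]
position: [0.4695, -0.0221, 0.0469]
contact_force: [-3.0, -0.1, -3.5]
[ 0.47030876 -0.021915    0.04719599] lateral dev in meter y 0.0013 x -0.2335
```

View pics/s27.png

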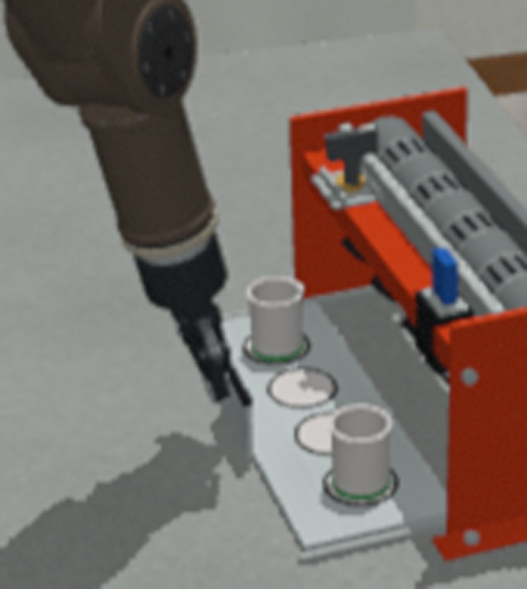

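```bash
python3 -m crank '[{"dp":[0.0012,0,0.006],"rot":[0,-0.02,0],"grip":-1},{"dp":[0.0024,0,0.012],"rot":[0,-0.04,0],"grip":-1},{"dp":[0.0036,0,0.018],"rot":[0,-0.06,0],"grip":-1},{"dp":[0.0048,0,0.024],"rot":[0,-0.08,0],"grip":-1},{"dp":[0.006,0,0.03],"rot":[0,-0.1,0],"grip":-1}]' | egrep 'pos|force'
python3 -m crank '[{"dp":[0.0018,0,0.0057],"rot":[0,-0.02,0],"grip":-1},{"dp":[0.0036,0,0.0115],"rot":[0,-0.04,0],"grip":-1},{"dp":[0.0054,0,0.017],"rot":[0,-0.06,0],"grip":-1},{"dp":[0.0072,0,0.023],"rot":[0,-0.08,0],"grip":-1},{"dp":[0.009,0,0.0285],"rot":[0,-0.1,0],"grip":-1}]' | egrep 'pos|force'
python3 - <<'E'
from h import *
s=ctrl.read_camera("side");crop(s,230,130,400,320,3.1,"s28.png")
p,R,_=cur(); print(p, "lateral dev in meter y", ((p[:2]-M)@np.array([-np.sin(YAW),np.cos(YAW)])).round(4), "x",((p[:2]-M)@np.array([np.cos(YAW),np.sin(YAW)])).round(4))
x=R.as_matrix()[:,0]; print("tilt",np.arcsin(np.hypot(*x[:2])))
E
```

```text
position: [0.5002, -0.019, 0.0471]
contact_force: [-1.2, -1.1, -1.9]
position: [0.5299, -0.0157, 0.047]
contact_force: [-2.5, -1.7, -1.7]
[ 0.53063519 -0.01550022  0.04716187] lateral dev in meter y 0.0021 x -0.1728
tilt 0.4007797715133347
```

View pics/s28.png

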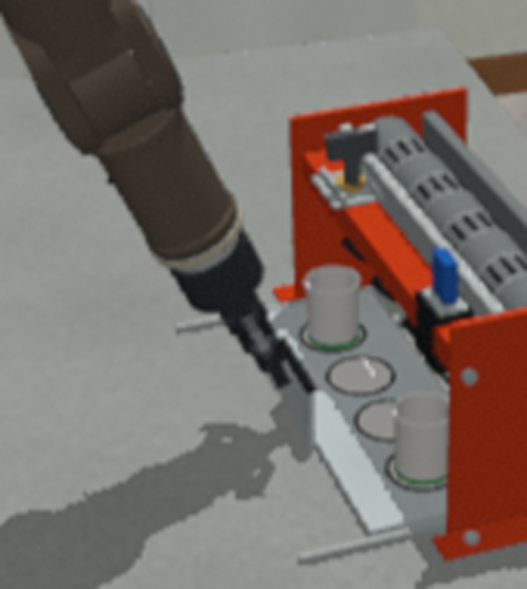

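```bash
python3 -m crank '[{"dp":[0.002,0,0.0046],"rot":[0,0,0],"grip":-1},{"dp":[0.004,0,0.0092],"rot":[0,0,0],"grip":-1},{"dp":[0.0055,0,0.013],"rot":[0,0,0],"grip":-1},{"dp":[0.006,0,0.014],"rot":[0,0,0],"grip":-1}]' | egrep 'pos|force'
python3 -m crank '[{"dp":[0.001,0,0.0025],"rot":[0,0,0],"grip":-1},{"dp":[0.002,0,0.0046],"rot":[0,0,0],"grip":-1},{"dp":[0.002,0,0.0046],"rot":[0,0,0],"grip":-1}]' | egrep 'pos|force'
python3 -m crank '[{"dp":[0.001,0,0.0025],"rot":[0,0,0],"grip":-1},{"dp":[0.002,0,0.0046],"rot":[0,0,0],"grip":-1},{"dp":[0.002,0,0.0046],"rot":[0,0,0],"grip":-1}]' | egrep 'pos|force'
```

```text
position: [0.5452, -0.0142, 0.0471]
contact_force: [-2.9, -0.4, 1.2]
position: [0.5503, -0.0141, 0.0469]
contact_force: [-1.3, -0.1, -0.1]
position: [0.553, -0.0141, 0.0459]
contact_force: [-10.1, -0.3, 6.0]
```

```bash
python3 -m crank '[{"dp":[0.0008,0,0.0018],"rot":[0,0,0],"grip":-1},{"dp":[0.0008,0,0.0018],"rot":[0,0,0],"grip":-1}]' | egrep 'pos|force'
python3 - <<'E'
from h import *
t=ctrl.read_camera("top");s=ctrl.read_camera("side");crop(s,290,190,460,320,4,"s29.png");crop(t,200,150,400,300,4,"t29.png")
E
```

```text
position: [0.5531, -0.0142, 0.0453]
contact_force: [-17.8, -1.1, 11.8]
```

View pics/s29.png

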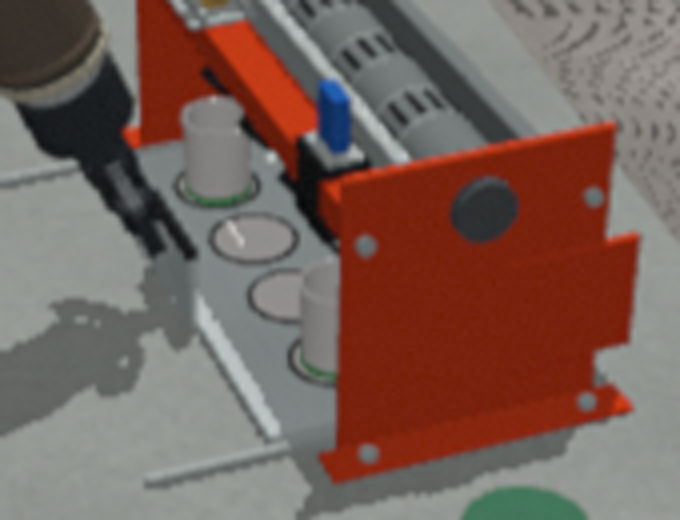

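View pics/t29.png

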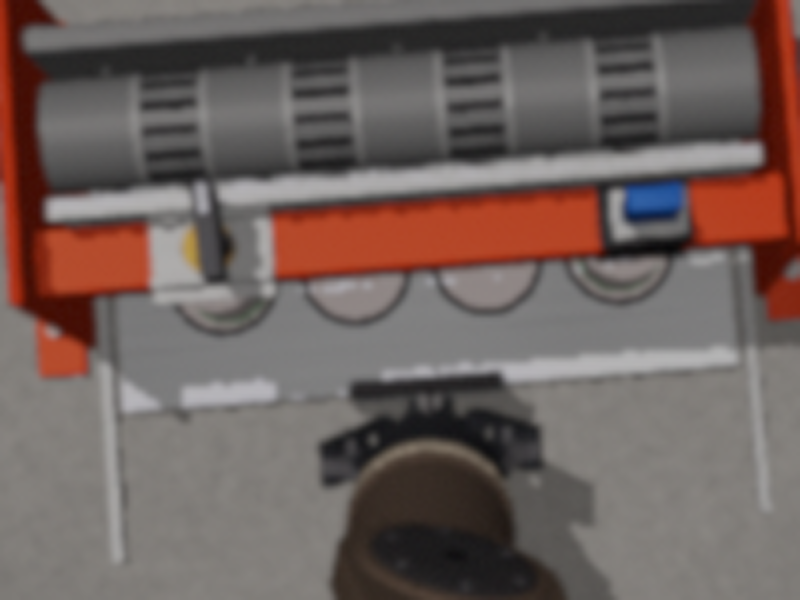

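```bash
python3 -m crank '[{"dp":[-0.008,0,-0.0184],"rot":[0,0,0],"grip":-1},{"dp":[-0.016,0,-0.037],"rot":[0,0,0],"grip":-1},{"dp":[-0.05,0,-0.055],"rot":[0,0.1,0],"grip":-1},{"dp":[-0.1,0,-0.055],"rot":[0,0.2,0],"grip":-1},{"dp":[-0.14,0,-0.055],"rot":[0,0.3,0],"grip":-1}]'
python3 - <<'E'
from h import *
plant([.42,-.25,.30],1.2,-.1)
E
```

```text
t: 44.18
position: [0.5084, -0.0621, 0.0843]
ee_rot: [0.804, -0.055, 0.591, -0.011]
contact_force: [1.6, -1.4, 1.1]
finger_gap: 0.0002
dp [-0.2159, -0.2045, -0.0349] rot [0.4308, 0.2189, 0.0158] | at [ 0.5084 -0.0621  0.0843] F [ 1.6 -1.4  1.1] gap 0.0002 t 44.17 q [0.32, 0.37, -0.46, 2.25, 0.83, 0.37, 0.79]
```

```bash
python3 -m crank '[{"dp":[-0.05,0,-0.03],"rot":[0,0.05,0],"grip":-1},{"dp":[-0.1,0,-0.05],"rot":[0,0.1,0],"grip":-1},{"dp":[-0.15,-0.04,-0.05],"rot":[0,0.2,0],"grip":-1},{"dp":[-0.2,-0.09,-0.04],"rot":[0.1,0.2,0],"grip":-1},{"dp":[-0.21,-0.14,-0.035],"rot":[0.2,0.2,0],"grip":-1}]'
python3 - <<'E'
from h import *
plant([.42,-.45,.30],1.2,-.1)
E
```

```text
t: 44.8
position: [0.4199, -0.187, 0.2911]
ee_rot: [0.746, 0.027, 0.661, -0.076]
contact_force: [1.0, 0.2, -0.5]
finger_gap: -0.0
dp [0.0115, -0.2601, 0.0383] rot [0.2262, 0.0311, 0.0345] | at [ 0.4199 -0.187   0.2911] F [ 1.   0.2 -0.5] gap -0.0 t 44.8 q [0.91, 0.08, -0.67, 1.92, 0.12, 1.03, 1.61]
```

```bash
python3 -m crank '[{"dp":[0,-0.05,0],"rot":[0,0,0],"grip":-1},{"dp":[0,-0.11,-0.02],"rot":[0.05,0,0],"grip":-1},{"dp":[0,-0.17,-0.05],"rot":[0.1,0,0],"grip":-1},{"dp":[0,-0.23,-0.08],"rot":[0.2,0,0],"grip":-1},{"dp":[0,-0.26,-0.10],"rot":[0.2,0,0],"grip":-1}]'
python3 - <<'E'
from h import *
t=ctrl.read_camera("top");s=ctrl.read_camera("side");cv2.imwrite("pics/s30.png",s[:,:,::-1]);crop(t,190,115,410,305,3.6,"t30.png");crop(s,290,150,460,320,3.5,"s30z.png");cv2.imwrite("pics/t30f.png",t[:,:,::-1])
E
```

```text
t: 45.42
position: [0.2799, -0.4315, 0.2912]
ee_rot: [0.738, 0.102, 0.652, -0.142]
contact_force: [1.0, 0.0, 0.6]
finger_gap: -0.0002
```

View pics/t30.png

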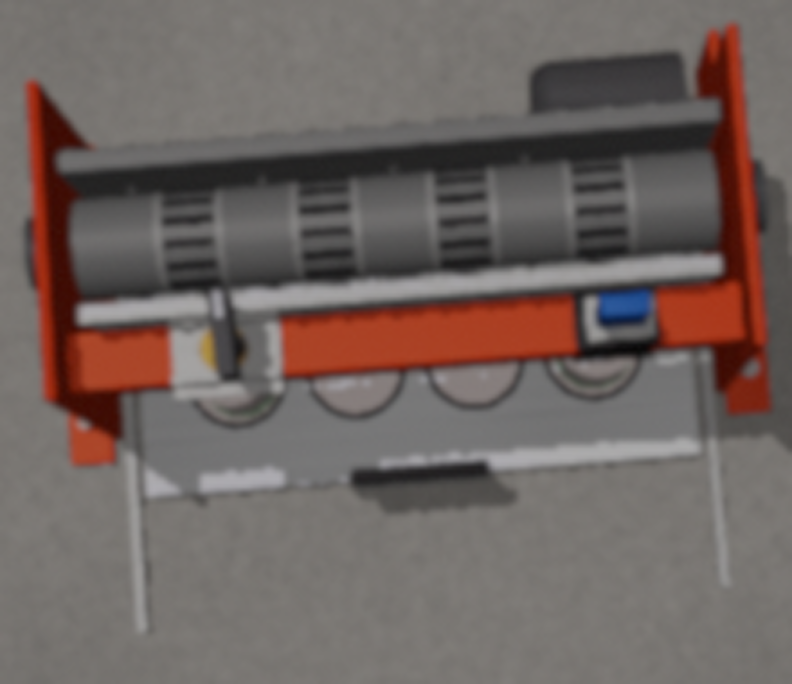

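View pics/s30z.png

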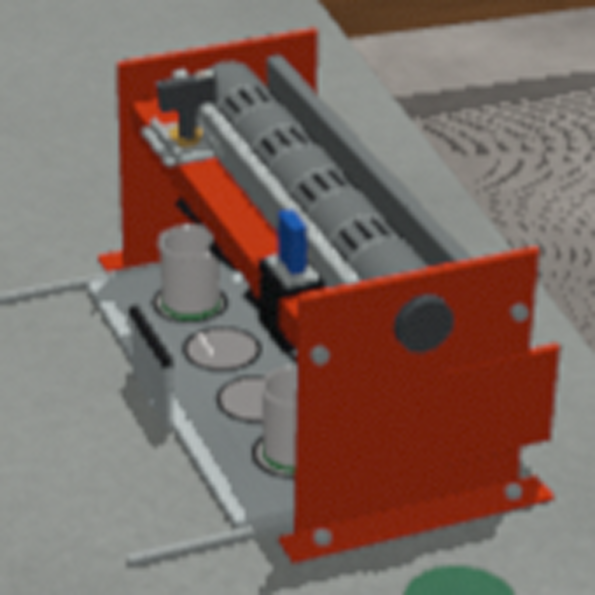

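View pics/t30f.png

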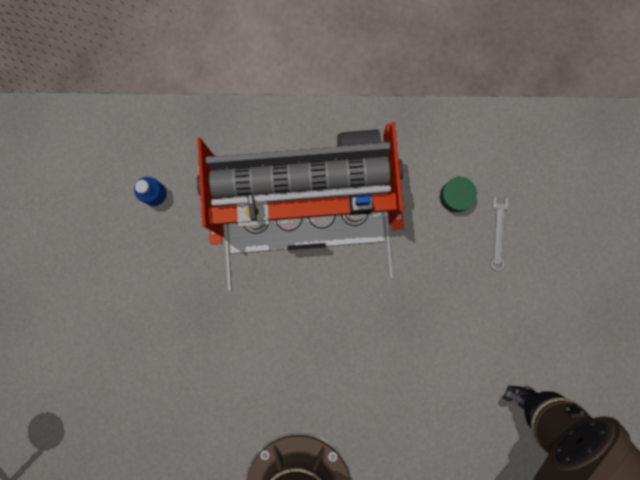

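```bash
python3 - <<'E'
from h import *
ex=np.array([np.cos(YAW),np.sin(YAW)])
a=onz("top",310.3,294.2,.068);b=onz("top",306.7,246.4,.068); print(a,b,"travel",(b-a)[:2]@ex, "tab in meter x",(b[:2]-M)@ex)
s=cv2.imread("pics/s30.png")[:,:,::-1]; crop(s,325,205,385,290,8,"s31.png")
t=cv2.imread("pics/t30f.png")[:,:,::-1]; crop(t,235,205,375,235,5.7,"t31.png")
print("gauge top",onz("top",363.3,199.2,.234), "mw holder",mw(-.0675,-.125,.234)); print(ctrl.sense()["qd"])
E
```

```text
[ 0.45422645 -0.0242307   0.068     ] [ 0.56397878 -0.01413513  0.068     ] travel 0.11021558531080022 tab in meter x -0.1394942575157948
gauge top [ 0.64663153 -0.13332445  0.234     ] mw holder [ 0.64729994 -0.13222828  0.234     ]
[-0.05059575 -0.01944342 -0.08624115  0.02382432 -0.02015287  0.00044383
 -0.07702196]
```

View pics/s31.png

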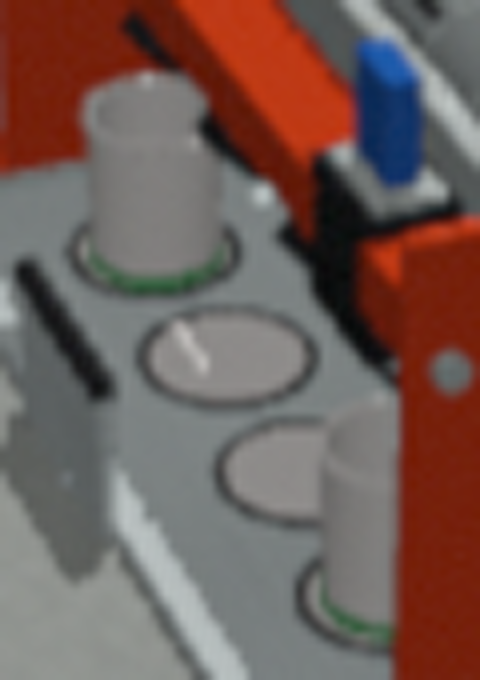

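View pics/t31.png

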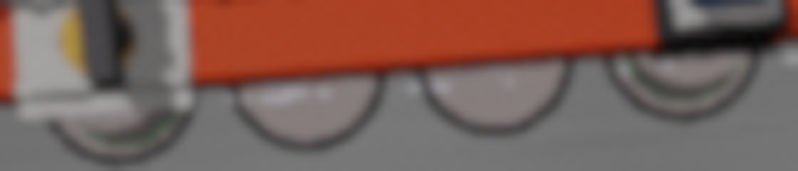

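```bash
python3 -m crank '[{"dp":[0,0,0],"rot":[0,0,0],"grip":-1},{"dp":[0,0,0],"rot":[0,0,0],"grip":-1},{"dp":[0,0,0],"rot":[0,0,0],"grip":-1},{"dp":[0,0,0],"rot":[0,0,0],"grip":-1}]'
python3 - <<'E'
from h import *
s=ctrl.read_camera("side");crop(s,290,150,460,320,3.5,"s32.png"); a=cv2.imread("pics/s30.png")[:,:,::-1]
print("diff px in meter region",(np.abs(s[150:320,290:460].astype(int)-a[150:320,290:460]).max(2)>25).sum(), np.abs(ctrl.sense()["qd"]).max())
E
```

```text
t: 46.02
position: [0.2824, -0.4285, 0.2911]
ee_rot: [0.738, 0.101, 0.652, -0.141]
contact_force: [-0.1, 1.1, 0.2]
finger_gap: 0.0003
diff px in meter region 0 0.004187099112021136
```

```bash
python3 -c "
from cell import ctrl
print(ctrl.hand_in())"
```

```text
the job is handed in; nothing more can be done
None
```

The job is done and handed in at about t = 46 s; no verdict came back, so what follows is from my own checks.

- **Gap:** I turned the bolt from about -0.78 to about +0.045 rad. The gauge then went down to the web at the expected height and drew out with no resistance. Moving it against gate and roller showed about 1.2 mm of play, so the gap is roughly 9.2 mm. It could be up to about 0.4 mm wider if the gauge was slightly turned in the grip. I did not move the bolt again after this.
- **Gauge:** It is back in its holder. It came down at its starting height with no resistance, and the last pictures show it upright.
- **Jars:** Only two jars were there; they now stand on rings 1 and 4. The side view puts both within about 3 mm of centre. One top-view reading of jar 4's rim suggested about 4 mm for that jar, and an earlier rough one about 8 mm. Its foot looked centred; all are inside the 12 mm limit.
- **Tray:** I pushed it until the force rose from 3 to 18 N with no further movement, after about 110 mm of travel, so I took that as the end stop.
- **Left alone:** The oil bottle, spanner and tin look unmoved. The arm was clear and at rest, and the meter area did not change between the last two pictures.

My first tilted approach to the tray tab was out of reach, and the arm drifted about 5 cm sideways in free air without touching anything. I then approached nearly upright and added the tilt while pushing.

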